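Fetch the purple-capped sample from the closed sample box

ROBOT

A 6-joint arm with a two-finger parallel gripper is mounted at the origin on the work surface. World frame = base frame: x ahead of the robot, y to its left, z up, the work surface at z = 0. Lengths are in m, angles in degrees, forces in N, time in s.
With the tool pointing down it reaches from about 0.375 to 0.9 m from the base axis. Payload 3.1 kg.
Tool frame: the origin (TCP) lies midway between the tips of the shut fingers; the grasp point (between the pads) lies 19 mm behind it; z points along the fingers, y is the direction in which the jaws open and shut (so a half turn about z gives the same grasp; the last joint's range is limited). The gripper opens to 87 mm and grips with 3 to 60 N. Pads are 19 mm wide; open, the fingers measure 117 mm over their backs; the gripper's body (75 mm by 190 mm) begins 51 mm behind the grasp point.
Start: joints at [-76.06, 30.224, 82.088, -0, 67.689, -10.227], TCP at [0.256, -0.57, 0.223] pointing down, gripper open.
Joint ranges: [-176.69, 176.69], [-43.24, 126.21], [12.49, 139.97], [-82, 262], [0, 151.66], [-163.58, 163.58]. Speed limits (degrees/s): [159.86, 159.86, 180, 180, 180, 180].

INTERFACE

Orientations are given as a 3x3 rotation matrix whose columns are the frame's x, y, z axes.
In Python, from rig import bot, capture, get_calibration gives the robot as it stands.
- The arm moves only by the tool play_rows, never from a script. Its arguments are lists of equal length, an entry for each row: "fingers": the closure in counts, from 0 (fully open) to 255 (shut); "linear": the shift along the tool's x, y, z in mm, a list of three; "rot": the turn, a rotation vector about the tool's x, y, z in degrees, a list of three. A call has 1 to 20 rows; each row is the pose to reach, as a shift and turn from the pose commanded when the call began, along the tool's axes at that moment; what a row does not reach only later rows make up. A row lasts 1/10 s, in which the tool goes at most 50 mm and 8.59 degrees, less where a joint would pass 70% of its speed; a pose out of reach is approached as far as the arm can. A call with a gripper value outside its range is refused whole. The fingers move at their own pace and stop on an object; the grip force is fixed at half the most. Time passes only in rows, so rows that repeat a pose let the fingers close. It gives the time, the measured TCP pose, the force and the opening at its end, in the units of the state.
- bot.read_state(): the state, without advancing time (a new reading comes with each control period).
- capture(name): name is "scene" or "top" or "wrist"; returns the picture (420x560x3 uint8, red, green, blue); there is no depth.
- get_calibration(name): a dict with "vfov" (degrees; the focal length in pixels is half the picture's height over the tangent of half this angle, whatever the lens; pixels are square), "cx", "cy" (the principal point, pixels), "camera_from_world" (4x4, takes a point from world to camera coordinates). Camera axes: x right, y down, z forward; pixel columns grow to the right and rows downward; lengths in m; the calibration is good to about 2 mm. A picture is of the moment at which its call begins: read the wrist's pose just before it. get_calibration takes no time and is no camera call; for the wrist camera it gives the pose at the moment of the call.
- bot.hand_in(): hands the job in, once; it reports no verdict.
The state is a dict: "time_s": time; "joint_positions": joint angles; "qvel": joint speeds; "tau": joint torques, N m; "position": TCP position; "tcp_rot": TCP orientation; "force": force on the tool from outside, world axes, zero at the start; "moment": the same for the moment, N m; "opening": opening from 0.0 (shut) to 1.0 (fully open).
Only numpy, scipy, OpenCV 4.12 (cv2) and the standard library are available. Lean on these libraries where they do the work, as an engineer would, in place of code of your own. Each camera call takes 0.05 s, during which the arm holds its last target.

TASK

First clear the red-lidded and the blue-lidded jar off the sample box onto the green mat, then turn both orange turn buttons fully aside, lift the panel out and lay it on the mat as well. Stand the purple-capped cup on the purple ring of the reader plate, and leave the yellow-capped cup where it is. Then lay the panel back in the box, fully home, and stand each jar upright on the ring where it stood at the start; the turn buttons may stay open.

Things in the scene. Friction and masses are not known exactly. Their poses are not given: they have to be found in the camera images.
- box: White sample box, fixed, 190 (x) x 290 (y) x 64 mm high. Origin: centre of its underside, z up. Inner floor 6 mm above the origin, opening there 134 x 168 mm. A ledge 58 mm above the origin carries the panel in a recess 158 x 188 mm, 6 mm deep, flush with the rim. Turn buttons pivot on the rim at (0, +118) and (0, -118 mm). Both capped cups stand inside, under the panel's windows
- button_left (a joint): Orange turn button at (0, +118 mm) of the box, vertical hinge, rad. At 0 (starts 0 to 0.25) its blade, 12 mm wide, 38 mm long from the pivot, points to the box's -y over the panel; grows counter-clockwise seen from above to a stop at 1.57 (box's +x, aside). Panel free from 1.1. Grip fin along the blade, 26 x 12 mm, on the pivot, top 88 mm above the box's origin. Friction 0.03 N m, stays put
- button_right (a joint): Orange turn button at (0, -118 mm) of the box, same shape, start and feel: at 0 its blade points to the box's +y over the panel; grows counter-clockwise seen from above to 1.57 (box's -x, aside). Panel free from 1.1
- panel: Pale blue-grey lift-out panel, 150 (x) x 180 (y) x 6 mm, 250 g, loose. Origin: centre of its underside; axes as the box's at the start. Dark handle rib in the middle, 50 (x) x 12 mm (y), top 28 mm above the origin. Square 28 mm windows at (0, +42) and (0, -42 mm), too small for the caps. Dark rings, 49 mm across, at (-46, +52) and (-46, -52 mm): a jar stands on each at the start, either way round
- jar_red: Upright white specimen jar with red lid, 38 mm across, 60 mm high (the lid the top 16 mm; the body 36 mm across), about 80 g. Origin: centre of its underside. Starts on one of the panel's rings and must return to that place
- jar_blue: The same jar with a blue lid; starts on the other ring and must return to that place
- cup_purple: Upright white sample cup with purple cap, 34 mm across, 48 mm high (the cap the top 16 mm; the body 32 mm across), about 50 g. Origin: centre of its underside. Stands on the floor inside the box under one of the panel's windows; to be fetched
- cup_yellow: The same cup with a yellow cap, under the other window; must stay where it is
- mat: Green side mat, fixed, 280 (x) x 260 (y) x 3 mm, room for both jars and the panel side by side. Origin: centre of its underside, z up; its top is 3 mm above. Lies on the other side of the robot from the box
- reader: Grey reader plate, fixed, 100 x 100 x 25 mm, with a purple ring of 68 mm across (white inside, 46 mm) in the middle of its top. Origin: centre of its underside; its top is 25 mm above. The purple-capped cup belongs in the middle of the ring

How it is judged (in metres and radians):
On the way, in this order (a step that is already met when the one before it is completed fails the run):
1. both jars stand upright on the green mat (x of jar_red in the frame of mat between -0.14 and 0.14 m and y of jar_red in the frame of mat between -0.13 and 0.13 m and z of each of jar_red, jar_blue in the frame of mat below 0.007 m and angle between each of jar_red, jar_blue's own z axis and vertical below 0.1 rad and linear speed of each of jar_red, jar_blue below 0.05 m/s and x of jar_blue in the frame of mat between -0.14 and 0.14 m and y of jar_blue in the frame of mat between -0.13 and 0.13 m), for 0.2 s.
2. both turn buttons are turned aside (value of joint each of button_left, button_right above 1.1 rad), for 0.2 s.
3. the panel lies flat on the green mat (x of panel in the frame of mat between -0.14 and 0.14 m and y of panel in the frame of mat between -0.13 and 0.13 m and z of panel in the frame of mat below 0.009 m and angle between panel's own z axis and vertical below 0.1 rad and linear speed of panel below 0.05 m/s), for 0.2 s.
4. the purple-capped cup stands on the reader's ring (horizontal distance between cup_purple and reader below 0.015 m and z of cup_purple in the frame of reader below 0.029 m and angle between cup_purple's own z axis and vertical below 0.1 rad and linear speed of cup_purple below 0.02 m/s), for 0.2 s.
5. the panel lies fully home in the box again (z of panel in the frame of box below 0.061 m and horizontal distance between panel and box below 0.012 m and angle between panel's own z axis and vertical below 0.05 rad and linear speed of panel below 0.02 m/s), for 0.2 s.
At the end, for the whole second after the job is handed in: Panel home in the recess (within 3 mm of the ledge, flat); each jar upright within 15 mm of its starting place; purple-capped cup upright on the reader within 15 mm of the ring's centre; yellow-capped cup upright within 15 mm of its start; all at rest and released (all of step 4 and all of step 5 and distance of each of jar_red, jar_blue, cup_yellow from where it was at the start of the episode below 0.015 m and angle between each of jar_red, jar_blue, cup_yellow's own z axis and vertical below 0.1 rad and linear speed of each of jar_red, jar_blue below 0.02 m/s); the robot touches nothing.
It fails at once if a jar or cup is knocked over or tipped steeply (angle between any of jar_red, jar_blue, cup_purple, cup_yellow's own z axis and vertical above 0.8 rad).
It fails at once if the yellow-capped cup is taken away (distance of cup_yellow from where it was at the start of the episode above 0.03 m).
It also fails if it takes over 144 s, if anything falls off the work surface, if the arm or the gripper's body presses on something with over 40 N, if the wrist force passes 120 N, or if a joint passes its speed limit or range.

## Working session

There is one attempt and no reset: what is moved stays moved. The work goes in short steps, Python scripts to look and compute and a tool call to move; the robot and the scene stay as the last step left them, time stands still between calls to the robot, and variables do not carry over. Pictures are saved under pics/ and viewed, and the job is handed in when it is done.

Besides the shell and the picture viewer there is one more tool, called after "Call:" as a command line: name --argument value ..., lists and objects as JSON in quotes. play_rows: Moves the arm, as the interface text tells. Its arguments: {"type":"object","properties":{"fingers":{"type":"array"},"linear":{"type":"array"},"rot":{"type":"array"}},"required":["fingers","linear","rot"]}

```bash
ls; mkdir -p pics
python3 - <<'E'
from rig import bot,capture,get_calibration
import cv2,json
s=bot.read_state()
for k,v in s.items(): print(k,v)
for n in ["scene","top","wrist"]:
    c=get_calibration(n); print(n,c)
    im=capture(n); cv2.imwrite(f"pics/{n}0.png",im[:,:,::-1])
E
```

```text
pics
time_s 0.0
joint_positions [-7.60605569e+01  3.02798500e+01  8.21562500e+01  1.62950770e-03
  6.76865897e+01 -1.02264026e+01]
qvel [-0.00445561 -0.08901131  0.09537699  0.00797465 -0.00259103  0.07081674]
tau [-9.10155177e-05 -4.40048718e+01 -1.76594317e+01  6.32740441e-02
  5.81350189e-02 -1.59562037e-04]
position [ 0.25572959 -0.56950056  0.22156289]
tcp_rot [[ 9.12368843e-01  4.09368849e-01 -4.90303861e-04]
 [ 4.09368941e-01 -9.12366552e-01  2.08461343e-03]
 [ 4.06038959e-04 -2.10265152e-03 -9.99997707e-01]]
force [1.15632857 0.16852892 0.61874298]
moment [ 0.05025883 -0.03775213 -0.02687247]
opening 0.999105887641282
scene {'vfov': 45.07246194902388, 'cx': 281.71079692678376, 'cy': 204.90880234795702, 'camera_from_world': array([[ 0.50599902,  0.86251224,  0.00613418, -0.29373214],
       [ 0.55312919, -0.31902389, -0.769592  , -0.26584176],
       [-0.66182557,  0.39280579, -0.63850648,  1.64524099],
       [ 0.        ,  0.        ,  0.        ,  1.        ]])}
top {'vfov': 44.8545750293785, 'cx': 285.2931795756489, 'cy': 210.25900707186943, 'camera_from_world': array([[-0.00877418, -0.99995358,  0.00398081, -0.0023112 ],
       [-0.99370281,  0.00827449, -0.11174191,  0.53936726],
       [ 0.11170379, -0.00493619, -0.99372929,  1.10519985],
       [ 0.        ,  0.        ,  0.        ,  1.        ]])}
wrist {'vfov': 62.0598719846898, 'cx': 281.20099870376123, 'cy': 207.40884160863948, 'camera_from_world': array([[ 0.40900787, -0.91253013, -0.00115454, -0.62429129],
       [-0.8687534 , -0.38977312,  0.30552324, -0.0369505 ],
       [-0.27924917, -0.1239584 , -0.95218392,  0.3922912 ],
       [ 0.        ,  0.        ,  0.        ,  1.        ]])}
```

View pics/scene0.png

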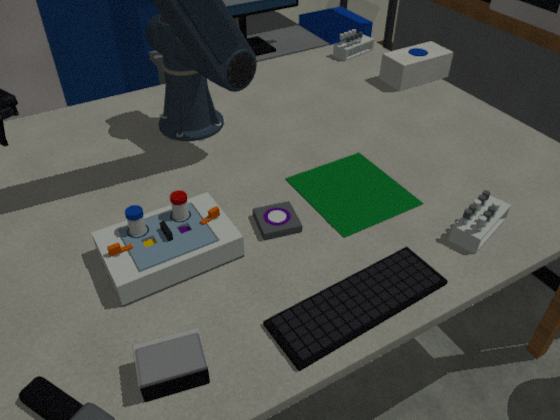

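View pics/top0.png

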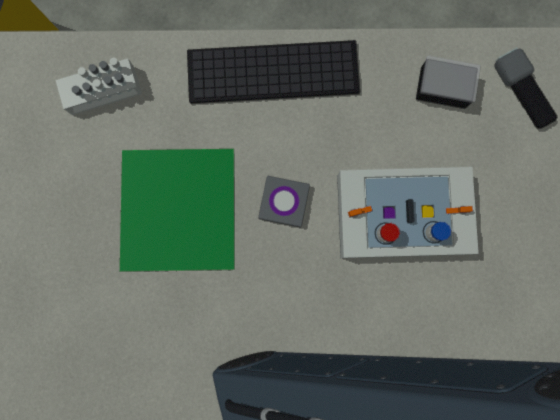

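View pics/wrist0.png

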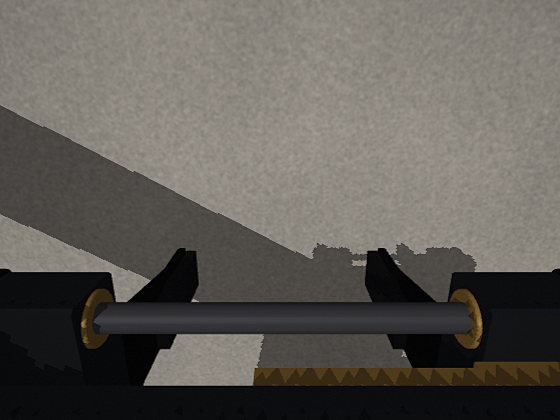

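Top view: the box is at (410,212), with red jar (388,232), blue jar (440,231), purple window (389,212) and yellow window (428,211). Reader ring is at (284,201) and the mat around (178,210). Next I'll measure them.

```bash
cat > h.py <<'E'
import numpy as np,cv2
from rig import bot,capture,get_calibration
def K(c): return (210/np.tan(np.radians(c['vfov']/2)),c['cx'],c['cy'])
def ray(c,uv):
    f,cx,cy=K(c);T=c['camera_from_world'];R=T[:3,:3];o=-R.T@T[:3,3]
    return o,R.T@np.array([(uv[0]-cx)/f,(uv[1]-cy)/f,1.])
def onz(c,uv,z):
    o,d=ray(c,uv);return o+d*(z-o[2])/d[2]
def proj(c,p):
    f,cx,cy=K(c);q=c['camera_from_world']@np.append(p,1);return np.array([f*q[0]/q[2]+cx,f*q[1]/q[2]+cy])
def hsv(im): return cv2.cvtColor(im,cv2.COLOR_RGB2HSV)
RNG={'orange':((5,180,120),(16,255,255)),'yellow':((20,150,100),(35,255,255)),'green':((50,120,50),(75,255,255)),
'blue':((105,170,100),(120,255,255)),'purple':((128,120,50),(155,255,255)),'panel':((95,30,80),(112,130,255))}
def mask(im,n):
    h=hsv(im)
    if n=='red': return cv2.inRange(h,(0,180,90),(4,255,255))|cv2.inRange(h,(172,180,90),(180,255,255))
    return cv2.inRange(h,*RNG[n])
def blobs(m,amin=15):
    n,l,s,c=cv2.connectedComponentsWithStats(m)
    return sorted([(int(s[i,4]),c[i].round(2).tolist(),s[i,:4].tolist(),l==i) for i in range(1,n) if s[i,4]>=amin],key=lambda b:-b[0])
E
python3 - <<'E'
from h import *
for n in ['top','scene']:
    im=cv2.imread(f'pics/{n}0.png')[:,:,::-1].copy();c=get_calibration(n)
    print(n)
    for k in ['red','orange','yellow','green','blue','purple','panel']:
        for a,ct,bb,l in blobs(mask(im,k))[:4]:
            if n=='top' or k in('red','orange','yellow','blue','purple'): print(k,a,ct,bb,[onz(c,ct,z).round(4)[:2].tolist() for z in (0.003,.025,.064,.086,.124)])
im=cv2.imread('pics/top0.png');cv2.imwrite('pics/topz.png',cv2.resize(im[150:280,250:490],None,fx=3.3,fy=3.3,interpolation=cv2.INTER_CUBIC))
E
```

```text
top
red 240 [389.43, 231.99] [381, 224, 18, 17] [[0.4906, -0.2437], [0.4892, -0.2391], [0.4865, -0.2309], [0.485, -0.2263], [0.4825, -0.2183]]
orange 99 [359.14, 210.87] [349, 207, 22, 9] [[0.5396, -0.1759], [0.5372, -0.1726], [0.5329, -0.1667], [0.5304, -0.1633], [0.5263, -0.1576]]
orange 57 [465.42, 208.96] [460, 207, 12, 5] [[0.5419, -0.4194], [0.5395, -0.4115], [0.5351, -0.3974], [0.5326, -0.3894], [0.5284, -0.3757]]
orange 55 [452.33, 210.13] [446, 208, 13, 5] [[0.5395, -0.3893], [0.5371, -0.3819], [0.5328, -0.3688], [0.5304, -0.3614], [0.5262, -0.3487]]
yellow 125 [427.1, 211.06] [422, 205, 12, 12] [[0.5378, -0.3314], [0.5355, -0.3251], [0.5312, -0.314], [0.5288, -0.3077], [0.5247, -0.2969]]
green 13590 [177.07, 209.75] [120, 149, 114, 122] [[0.5456, 0.2401], [0.5431, 0.2355], [0.5386, 0.2273], [0.5361, 0.2227], [0.5317, 0.2148]]
blue 251 [440.78, 230.62] [432, 222, 18, 18] [[0.4928, -0.3608], [0.4912, -0.354], [0.4885, -0.3419], [0.487, -0.335], [0.4844, -0.3232]]
purple 308 [283.72, 200.66] [269, 186, 30, 30] [[0.5645, -0.0036], [0.5616, -0.0036], [0.5565, -0.0035], [0.5536, 
[... 1143 characters left out ...]
, -0.3306]]
blue 195 [350.91, 14.91] [333, 7, 37, 17] [[-0.5539, 1.0495], [-0.5035, 1.0097], [-0.414, 0.9392], [-0.3635, 0.8994], [-0.2763, 0.8307]]
blue 120 [133.28, 210.08] [126, 206, 16, 9] [[0.336, -0.2997], [0.3633, -0.3044], [0.4117, -0.3126], [0.439, -0.3172], [0.4862, -0.3252]]
blue 89 [417.81, 51.62] [409, 49, 19, 6] [[-0.0659, 1.0315], [-0.0282, 0.9922], [0.0388, 0.9225], [0.0766, 0.8832], [0.1418, 0.8153]]
purple 171 [276.29, 216.07] [263, 208, 28, 17] [[0.5405, 0.0075], [0.5625, -0.0052], [0.6014, -0.0276], [0.6234, -0.0402], [0.6614, -0.062]]
purple 49 [183.39, 229.02] [178, 226, 11, 7] [[0.4681, -0.2154], [0.492, -0.2222], [0.5343, -0.2343], [0.5582, -0.2412], [0.5994, -0.253]]
```

View pics/topz.png

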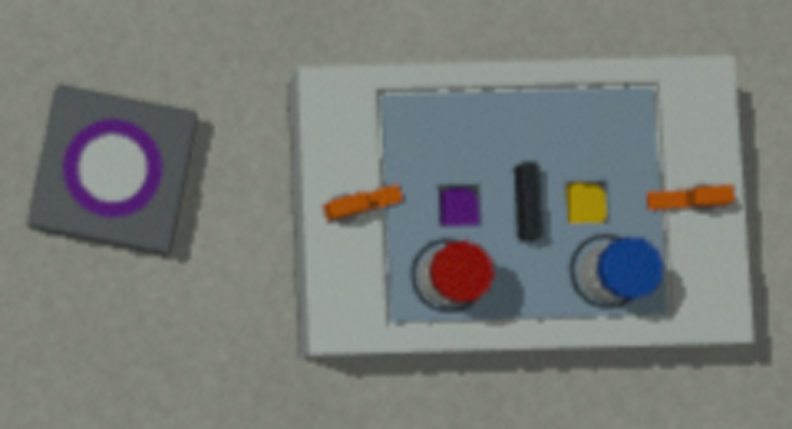

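Run:
```python
from h import *
im=cv2.imread('pics/top0.png')[:,:,::-1].copy();c=get_calibration('top')
def fitrect(m,z,name):
    cs,_=cv2.findContours(m,cv2.RETR_EXTERNAL,cv2.CHAIN_APPROX_NONE)
    k=max(cs,key=cv2.contourArea)[:,0,:]
    P=np.array([onz(c,p,z)[:2] for p in k],np.float32)
    r=cv2.minAreaRect(P*1000); print(name,r)
m=mask(im,'panel');m=cv2.morphologyEx(m,cv2.MORPH_CLOSE,np.ones((9,9)));fitrect(m,.064,'panel')
g=mask(im,'green');g=cv2.morphologyEx(g,cv2.MORPH_CLOSE,np.ones((5,5)));fitrect(g,.003,'mat')
h=hsv(im);print(h[165:260:10,345],h[172,380:460:20])
w=cv2.inRange(h,(0,0,150),(180,60,255));w[:,:330]=0;w[:160]=0;w[270:]=0;w[:,482:]=0
b=blobs(w)[0];w=b[3].astype(np.uint8)*255;print(b[:3]);fitrect(w,.064,'box')
hole=cv2.morphologyEx(w,cv2.MORPH_CLOSE,np.ones((3,3)))
cs,hi=cv2.findContours(hole,cv2.RETR_CCOMP,cv2.CHAIN_APPROX_NONE)
for k,hh in zip(cs,hi[0]):
    if hh[3]>=0 and cv2.contourArea(k)>500:
        P=np.array([onz(c,p[0],.064)[:2] for p in k],np.float32);print('recess',cv2.minAreaRect(P*1000))
# orange fits
for a,ct,bb,l in blobs(mask(im,'orange')):
    ys,xs=np.nonzero(l);P=np.array([onz(c,p,.08)[:2] for p in zip(xs,ys)])*1000
    print('or',a,P.mean(0),np.linalg.svd(P-P.mean(0))[2][0])
# ring in reader: white inside
wr=cv2.inRange(h,(0,0,130),(180,60,255));
for a,ct,bb,l in blobs(wr):
    if 265<ct[0]<305 and 180<ct[1]<225: print('ringwhite',a,ct,bb,onz(c,ct,.025))
pm=mask(im,'purple');cs,_=cv2.findContours(pm,cv2.RETR_EXTERNAL,cv2.CHAIN_APPROX_NONE)
k=max(cs,key=cv2.contourArea);(u,v),_,_=cv2.fitEllipse(k);print(u,v,onz(c,(u,v),.025))
```

```text
panel ((531.2915649414062, -272.73370361328125), (150.11585998535156, 181.18341064453125), 1.290711760520935)
mat ((548.0737915039062, 240.31216430664062), (277.63690185546875, 256.5623779296875), 0.3293176591396332)
[[ 38  16 129]
 [ 68  13 160]
 [ 71  13 160]
 [ 71  13 160]
 [ 69  11 160]
 [ 69  11 160]
 [ 70  14 161]
 [ 70  14 161]
 [ 73  11 161]
 [ 68  13 162]] [[ 69  11 158]
 [ 65  10 158]
 [ 69  11 158]
 [ 67  15 158]]
(4579, [406.43, 212.02], [341, 167, 136, 90])
box ((531.559814453125, -272.9810791015625), (188.3892059326172, 288.1145324707031), 0.9090160131454468)
or 99 [ 531.11430649 -164.26357133] [ 0.24060129 -0.97062404]
or 57 [ 533.31221557 -391.58149205] [ 0.05888154 -0.99826498]
or 55 [ 531.04685017 -363.45325213] [ 0.03925336 -0.99922929]
ringwhite 333 [283.53, 200.49] [274, 191, 20, 20] [ 0.56203484 -0.00318186  0.025     ]
283.6558837890625 200.5091094970703 [ 0.56198921 -0.00346431  0.025     ]
```

```bash
cat >> h.py <<'E'
from scipy.spatial.transform import Rotation as Ro
def go(x,y,z,phi):
    s=bot.read_state();R=np.array(s['tcp_rot']);p=np.array(s['position'])
    f=np.radians(phi);T=np.array([[np.cos(f),np.sin(f),0],[np.sin(f),-np.cos(f),0],[0,0,-1.]])
    d=R.T@(np.array([x,y,z])-p)*1000; r=Ro.from_matrix(R.T@T).as_rotvec(degrees=True)
    print('t',round(s['time_s'],2),'pos',p.round(4),'op',round(s['opening']*87,1),'F',np.round(s['force'],1),'phi',round(np.degrees(np.arctan2(R[1,0],R[0,0])),2)); print('lin',d.round(1).tolist(),'rot',r.round(2).tolist())
E
python3 -c "
from h import *
go(.4845,-.2205,.2,91.2)"
```

```text
t 0.15 pos [ 0.2558 -0.5696  0.2218] op 86.9 F [ 0.2  0.4 -0.3] phi 24.17
lin [351.6, -224.8, 22.3] rot [-0.08, -0.07, -67.03]
```

Call:
play_rows --fingers '[0,0,0,0,0,0,0,0,0,0,0,0]' --linear '[[352,-225,22],[352,-225,22],[352,-225,22],[352,-225,22],[352,-225,22],[352,-225,22],[352,-225,22],[352,-225,22],[352,-225,22],[352,-225,22],[352,-225,22],[352,-225,22]]' --rot '[[0,0,-67],[0,0,-67],[0,0,-67],[0,0,-67],[0,0,-67],[0,0,-67],[0,0,-67],[0,0,-67],[0,0,-67],[0,0,-67],[0,0,-67],[0,0,-67]]'

```text
time_s: 1.35
position: [0.4845, -0.2218, 0.2005]
tcp_rot: [[-0.019, 1.0, -0.0], [1.0, 0.019, -0.0], [-0.0, -0.0, -1.0]]
force: [-0.8, -0.1, -0.3]
opening: 1.0
```

Run:
```python
from h import *
go(.4845,-.2205,.076,91.2)
c=get_calibration('wrist');im=capture('wrist');cv2.imwrite('pics/w1.png',im[:,:,::-1])
for k in ['red','blue','orange','purple','yellow']:
    for a,ct,bb,l in blobs(mask(im,k)): print(k,a,ct,bb,onz(c,ct,.124),onz(c,ct,.088))
```

```text
t 1.35 pos [ 0.4845 -0.2218  0.2005] op 87.0 F [-0.8 -0.1 -0.3] phi 91.1
lin [1.4, 0.1, 124.5] rot [-0.01, 0.02, -0.1]
red 1980 [278.01, 212.94] [252, 187, 53, 52] [ 0.48190385 -0.21868402  0.124     ] [ 0.48178146 -0.23092476  0.088     ]
blue 463 [277.04, 341.3] [259, 334, 36, 15] [ 0.48287226 -0.32990106  0.124     ] [ 0.4828958  -0.35890143  0.088     ]
orange 792 [340.72, 131.36] [327, 100, 25, 65] [ 0.52310909 -0.16002298  0.124     ] [ 0.52919604 -0.1634239   0.088     ]
orange 92 [326.93, 339.95] [323, 334, 8, 14] [ 0.52371852 -0.32780926  0.124     ] [ 0.52989731 -0.35649441  0.088     ]
orange 77 [327.97, 363.58] [322, 358, 11, 10] [ 0.52599069 -0.35153802  0.124     ] [ 0.53251188 -0.38379893  0.088     ]
purple 601 [328.5, 205.68] [316, 193, 27, 26] [ 0.51805516 -0.21250319  0.124     ] [ 0.52338052 -0.22381252  0.088     ]
yellow 388 [327.83, 285.38] [318, 276, 22, 21] [ 0.5214372  -0.27722674  0.124     ] [ 0.52727221 -0.29828945  0.088     ]
```

View pics/w1.png

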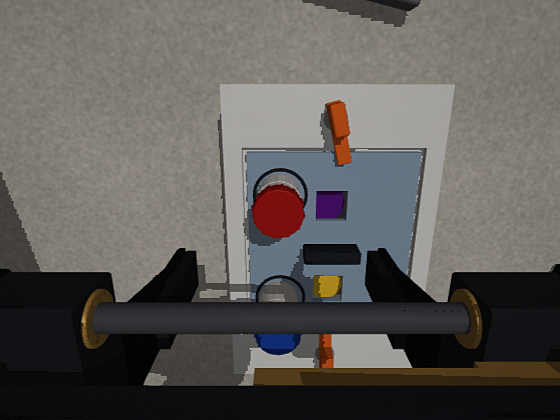

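The wrist view shows the red lid at (278,213), the left button at (341,131) and the handle at (332,254), which agrees with the top view to within about 2 mm. Descending on the red jar.

Call:
play_rows --fingers '[0,0,0,0,0,255,255,255,255,255,255]' --linear '[[2,-1,50],[2,-1,100],[2,-1,125],[2,-1,125],[2,-1,125],[2,-1,125],[2,-1,125],[2,-1,125],[2,-1,125],[2,-1,125],[2,-1,125]]' --rot '[[0,0,0],[0,0,0],[0,0,0],[0,0,0],[0,0,0],[0,0,0],[0,0,0],[0,0,0],[0,0,0],[0,0,0],[0,0,0]]'

```text
time_s: 2.5
position: [0.484, -0.2188, 0.0758]
tcp_rot: [[-0.021, 1.0, 0.0], [1.0, 0.021, -0.0], [-0.0, 0.0, -1.0]]
force: [0.7, 0.4, -0.3]
opening: 0.54
```

Run:
```python
from h import *
go(.45,.16,.2,91.2)
im=capture('wrist');cv2.imwrite('pics/w2.png',im[:,:,::-1])
```

```text
t 2.5 pos [ 0.484  -0.2188  0.0758] op 47.0 F [ 0.7  0.4 -0.3] phi 91.18
lin [379.4, -26.2, -124.3] rot [0.02, 0.01, -0.02]
```

View pics/w2.png

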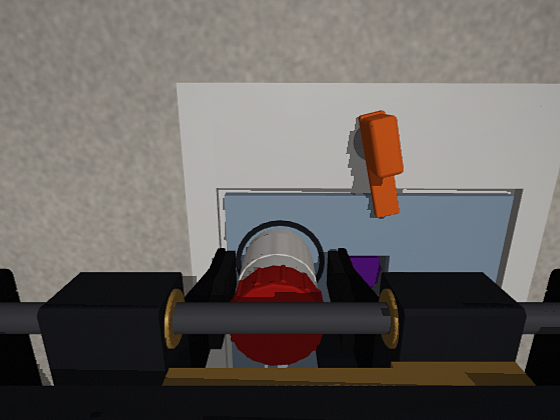

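The fingers straddle the jar at (278,315) but are still closing (47 mm). I'll let them finish, then lift.

Call:
play_rows --fingers '[255,255,255,255,255,255,255,255]' --linear '[[0,0,0],[0,0,0],[0,0,0],[0,0,0],[0,0,0],[0,0,-20],[0,0,-60],[0,0,-100]]' --rot '[[0,0,0],[0,0,0],[0,0,0],[0,0,0],[0,0,0],[0,0,0],[0,0,0],[0,0,0]]'

```text
time_s: 3.35
position: [0.4833, -0.2184, 0.1757]
tcp_rot: [[-0.02, 1.0, -0.002], [1.0, 0.02, 0.002], [0.002, -0.002, -1.0]]
force: [0.4, 0.7, -0.9]
opening: 0.43
```

Run:
```python
from h import *
go(.45,.16,.19,91.2)
im=capture('wrist');cv2.imwrite('pics/w3.png',im[:,:,::-1])
```

```text
t 3.35 pos [ 0.4833 -0.2184  0.1757] op 37.4 F [ 0.4  0.7 -0.9] phi 91.16
lin [379.0, -25.7, -13.6] rot [-0.11, -0.1, -0.04]
```

View pics/w3.png

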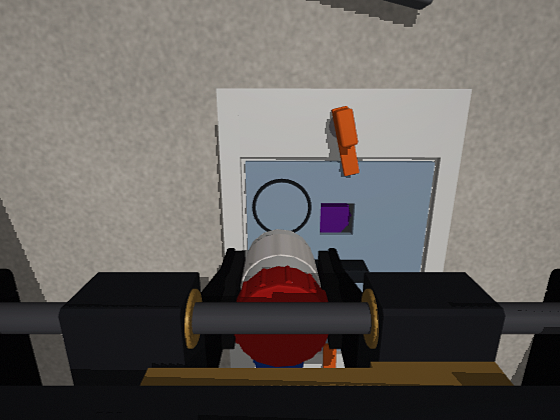

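Jar held (37.4 mm), and the empty ring is visible at (281,207). Moving it to the mat.

Call:
play_rows --fingers '[255,255,255,255,255,255,255,255,255,255,255,255,255,255,255,255,255,255]' --linear '[[45,-3,-10],[90,-6,-14],[140,-10,-14],[190,-13,-14],[240,-16,-14],[290,-20,-14],[335,-23,-14],[365,-25,-14],[379,-26,-14],[379,-26,30],[379,-26,75],[379,-26,115],[379,-26,142],[379,-26,153],[379,-26,158],[379,-26,160],[379,-26,160],[379,-26,160]]' --rot '[[0,0,0],[0,0,0],[0,0,0],[0,0,0],[0,0,0],[0,0,0],[0,0,0],[0,0,0],[0,0,0],[0,0,0],[0,0,0],[0,0,0],[0,0,0],[0,0,0],[0,0,0],[0,0,0],[0,0,0],[0,0,0]]'

```text
time_s: 5.2
position: [0.4511, 0.1597, 0.0167]
tcp_rot: [[-0.02, 1.0, 0.003], [1.0, 0.02, 0.0], [0.0, 0.003, -1.0]]
force: [-1.0, 0.2, -0.3]
opening: 0.427
```

Call:
play_rows --fingers '[255,255,255,0,0,0,0,0,0,0,0]' --linear '[[0,0,2],[0,0,2],[0,0,2],[0,0,2],[0,0,2],[0,0,2],[0,0,2],[0,0,0],[0,0,-50],[0,0,-100],[0,0,-160]]' --rot '[[0,0,0],[0,0,0],[0,0,0],[0,0,0],[0,0,0],[0,0,0],[0,0,0],[0,0,0],[0,0,0],[0,0,0],[0,0,0]]'

```text
time_s: 6.3
position: [0.4493, 0.1594, 0.1664]
tcp_rot: [[-0.02, 1.0, -0.003], [1.0, 0.02, -0.0], [-0.0, -0.003, -1.0]]
force: [1.7, 0.2, -0.9]
opening: 0.983
```

Run:
```python
from h import *
go(.4845,-.324,.19,91.2)
im=capture('top');cv2.imwrite('pics/t1.png',im[:,:,::-1]);c=get_calibration('top')
for a,ct,bb,l in blobs(mask(im,'red')): print(a,ct,bb,onz(c,ct,.063))
im[150:280,330:490]; cv2.imwrite('pics/t1z.png',cv2.resize(im[150:280,330:490,::-1],None,fx=4.5,fy=4.5,interpolation=cv2.INTER_CUBIC))
# dark ring blob
h=hsv(im);d=cv2.inRange(h,(0,0,0),(180,255,75));
for a,ct,bb,l in blobs(d):
  if 360<ct[0]<460 and 170<ct[1]<260: print('dark',a,ct,bb,onz(c,ct,.064))
```

```text
t 6.3 pos [0.4493 0.1594 0.1664] op 85.5 F [ 1.7  0.2 -0.9] phi 91.16
lin [-484.1, 25.3, -23.5] rot [-0.16, 0.01, -0.04]
68 [214.22, 250.18] [212, 244, 6, 14] [0.45068366 0.14655804 0.063     ]
dark 169 [409.78, 210.86] [406, 200, 9, 23] [ 0.53197613 -0.27645037  0.064     ]
```

View pics/t1.png

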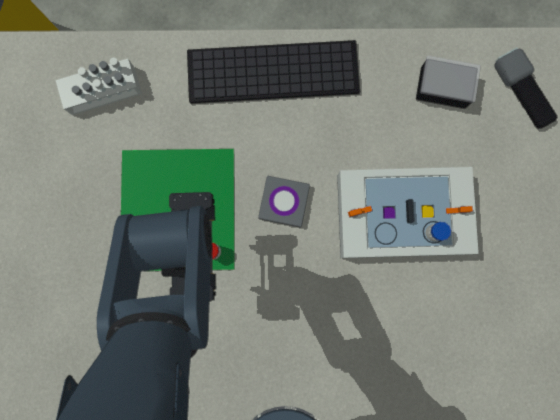

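The red jar stands on the mat, partly hidden at (214,250), and its empty ring shows at (386,233). Going to the blue jar.

Call:
play_rows --fingers '[0,0,0,0,0,0,0,0,0,0,0,0,0]' --linear '[[-40,3,-24],[-90,5,-24],[-140,8,-24],[-190,10,-24],[-240,13,-24],[-290,16,-24],[-340,18,-24],[-390,21,-24],[-440,24,-24],[-470,25,-24],[-484,26,-24],[-484,26,-24],[-484,26,-24]]' --rot '[[0,0,0],[0,0,0],[0,0,0],[0,0,0],[0,0,0],[0,0,0],[0,0,0],[0,0,0],[0,0,0],[0,0,0],[0,0,0],[0,0,0],[0,0,0]]'

```text
time_s: 7.65
position: [0.4854, -0.3218, 0.1891]
tcp_rot: [[-0.021, 1.0, -0.002], [1.0, 0.021, 0.002], [0.002, -0.001, -1.0]]
force: [-0.6, 0.4, 0.5]
opening: 1.001
```

Run:
```python
from h import *
go(.4845,-.323,.0755,91.2)
c=get_calibration('wrist');im=capture('wrist');cv2.imwrite('pics/w4.png',im[:,:,::-1])
for k in ['blue']:
    for a,ct,bb,l in blobs(mask(im,k)): print(k,a,ct,bb,onz(c,ct,.124))
h=hsv(im);d=cv2.inRange(h,(0,0,0),(180,255,75))
for a,ct,bb,l in blobs(d,100): print('dark',a,ct,bb,onz(c,ct,.064),onz(c,ct,.086))
```

```text
t 7.65 pos [ 0.4854 -0.3218  0.1891] op 87.1 F [-0.6  0.4  0.5] phi 91.19
lin [-1.4, -0.8, 113.6] rot [-0.08, -0.14, -0.01]
blue 2058 [278.68, 225.88] [251, 202, 56, 50] [ 0.48338407 -0.3240883   0.124     ]
dark 74994 [254.23, 335.48] [0, 6, 560, 414] [ 0.46142856 -0.46197392  0.064     ] [ 0.46313106 -0.44483795  0.086     ]
dark 1713 [337.09, 148.44] [301, 136, 74, 29] [ 0.52999813 -0.27795424  0.064     ] [ 0.52645741 -0.27488947  0.086     ]
dark 722 [280.86, 72.86] [250, 40, 64, 68] [ 0.48269581 -0.22092193  0.064     ] [ 0.4827721  -0.22221818  0.086     ]
dark 697 [428.01, 95.9] [363, 14, 89, 233] [ 0.59847647 -0.23547596  0.064     ] [ 0.5896995  -0.23565933  0.086     ]
dark 510 [345.53, 80.01] [324, 69, 36, 38] [ 0.53288956 -0.22508255  0.064     ] [ 0.52912775 -0.22606065  0.086     ]
dark 401 [280.34, 192.45] [253, 176, 57, 46] [ 0.48416578 -0.31631576  0.064     ] [ 0.48412967 -0.31031765  0.086     ]
dark 130 [251.33, 231.4] [248, 213, 11, 31] [ 0.45920656 -0.35252338  0.064     ] [ 0.46107898 -0.34375663  0.086     ]
dark 117 [324.51, 275.61] [320, 265, 9, 28] [ 0.5264625  -0.39489963  0.064     ] [ 0.52319214 -0.38289255  0.086     ]
dark 112 [292.34, 14.03] [238, 13, 108, 4] [ 0.49032254 -0.18033472  0.064     ] [ 0.48981565 -0.18473451  0.086     ]
```

View pics/w4.png

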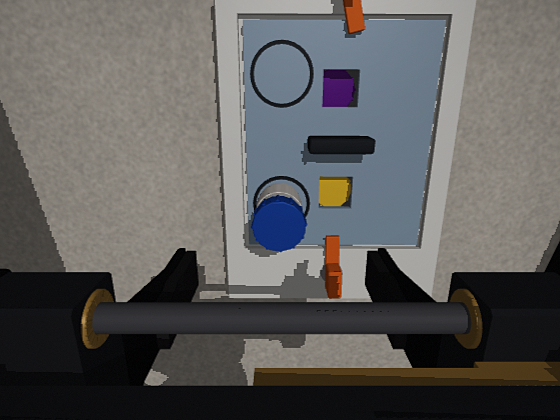

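Blue lid at (279,226), handle at (337,148), red ring at (281,73); the ring measures (0.483,−0.221). Grasping blue.

Call:
play_rows --fingers '[0,0,0,0,255,255,255,255,255,255,255,255,255,255,255,255,255,255]' --linear '[[-2,-1,50],[-2,-1,95],[-2,-1,114],[-2,-1,114],[-2,-1,114],[-2,-1,114],[-2,-1,114],[-2,-1,114],[-2,-1,114],[-2,-1,114],[-2,-1,114],[-2,-1,114],[-2,-1,114],[-2,-1,114],[-2,-1,95],[-2,-1,60],[-2,-1,20],[-2,-1,5]]' --rot '[[0,0,0],[0,0,0],[0,0,0],[0,0,0],[0,0,0],[0,0,0],[0,0,0],[0,0,0],[0,0,0],[0,0,0],[0,0,0],[0,0,0],[0,0,0],[0,0,0],[0,0,0],[0,0,0],[0,0,0],[0,0,0]]'

```text
time_s: 9.5
position: [0.4867, -0.3271, 0.1881]
tcp_rot: [[-0.02, 1.0, 0.005], [1.0, 0.02, -0.004], [-0.004, 0.005, -1.0]]
force: [0.3, -1.3, -0.3]
opening: 0.428
```

Run:
```python
from h import *
go(.45,.30,.19,91.2)
im=capture('wrist');cv2.imwrite('pics/w5.png',im[:,:,::-1])
```

```text
t 9.5 pos [ 0.4867 -0.3271  0.1881] op 37.2 F [ 0.3 -1.3 -0.3] phi 91.17
lin [627.7, -23.9, -4.8] rot [0.26, 0.25, -0.03]
```

View pics/w5.png

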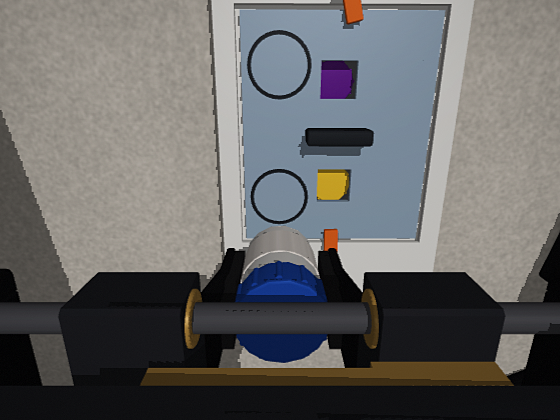

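Blue held (37.2 mm). Moving to the mat.

Call:
play_rows --fingers '[255,255,255,255,255,255,255,255,255,255,255,255,255,255,255,255,255,255,255,255]' --linear '[[40,-2,0],[90,-4,0],[140,-6,0],[190,-8,0],[240,-10,0],[290,-12,0],[340,-14,0],[390,-16,0],[440,-18,0],[490,-20,0],[540,-22,0],[590,-23,0],[618,-24,0],[627,-24,0],[627,-24,45],[627,-24,90],[627,-24,130],[627,-24,155],[627,-24,168],[627,-24,170]]' --rot '[[0,0,0],[0,0,0],[0,0,0],[0,0,0],[0,0,0],[0,0,0],[0,0,0],[0,0,0],[0,0,0],[0,0,0],[0,0,0],[0,0,0],[0,0,0],[0,0,0],[0,0,0],[0,0,0],[0,0,0],[0,0,0],[0,0,0],[0,0,0]]'

```text
time_s: 11.55
position: [0.4468, 0.2992, 0.0132]
tcp_rot: [[-0.02, 1.0, -0.004], [1.0, 0.02, -0.002], [-0.002, -0.004, -1.0]]
force: [0.2, -0.0, -0.5]
opening: 0.426
```

Call:
play_rows --fingers '[255,255]' --linear '[[0,0,0],[0,0,0]]' --rot '[[0,0,0],[0,0,0]]'

```text
time_s: 11.75
position: [0.4492, 0.3005, 0.0151]
tcp_rot: [[-0.02, 1.0, 0.002], [1.0, 0.02, 0.001], [0.001, 0.002, -1.0]]
force: [-0.1, 0.1, -0.4]
opening: 0.427
```

Call:
play_rows --fingers '[0,0,0,0,0,0,0,0,0]' --linear '[[0,0,1],[0,0,1],[0,0,1],[0,0,1],[0,0,0],[0,0,-10],[0,0,-60],[0,0,-110],[0,0,-150]]' --rot '[[0,0,0],[0,0,0],[0,0,0],[0,0,0],[0,0,0],[0,0,0],[0,0,0],[0,0,0],[0,0,0]]'

```text
time_s: 12.65
position: [0.4486, 0.3007, 0.1675]
tcp_rot: [[-0.02, 1.0, 0.002], [1.0, 0.02, 0.001], [0.001, 0.002, -1.0]]
force: [1.3, -0.5, -0.9]
opening: 0.995
```

Run:
```python
from h import *
go(.529,-.155,.17,104)
```

```text
t 12.65 pos [0.4486 0.3007 0.1675] op 86.6 F [ 1.3 -0.5 -0.9] phi 91.17
lin [-457.3, 71.1, -2.7] rot [0.11, -0.03, -12.83]
```

Call:
play_rows --fingers '[0,0,0,0,0,0,0,0,0,0,0,0,0]' --linear '[[-40,6,-3],[-90,14,-3],[-140,22,-3],[-190,30,-3],[-240,37,-3],[-290,45,-3],[-340,53,-3],[-390,61,-3],[-430,67,-3],[-450,70,-3],[-457,71,-3],[-457,71,-3],[-457,71,-3]]' --rot '[[0,0,-1],[0,0,-3],[0,0,-5],[0,0,-7],[0,0,-9],[0,0,-11],[0,0,-12.8],[0,0,-12.8],[0,0,-12.8],[0,0,-12.8],[0,0,-12.8],[0,0,-12.8],[0,0,-12.8]]'

```text
time_s: 13.95
position: [0.5279, -0.1534, 0.1676]
tcp_rot: [[-0.242, 0.97, -0.001], [0.97, 0.242, 0.001], [0.001, -0.001, -1.0]]
force: [0.6, -0.1, -0.2]
opening: 1.001
```

Run:
```python
from h import *
go(.529,-.155,.073,104)
c=get_calibration('wrist');im=capture('wrist');cv2.imwrite('pics/w6.png',im[:,:,::-1])
for a,ct,bb,l in blobs(mask(im,'orange')):
    ys,xs=np.nonzero(l);P=np.array([onz(c,p,.085)[:2] for p in zip(xs,ys)])*1000
    v=np.linalg.svd(P-P.mean(0),full_matrices=False)[2][0];print(a,bb,P.mean(0),v,np.degrees(np.arctan2(v[1],v[0])))
ct=get_calibration('top');im=capture('top');cv2.imwrite('pics/t2.png',im[:,:,::-1])
for k in('red','blue'):
  for b in blobs(mask(im,k)): print(k,b[:3],onz(ct,b[1],.063))
```

```text
t 13.95 pos [ 0.5279 -0.1534  0.1676] op 87.1 F [ 0.6 -0.1 -0.2] phi 104.02
lin [-2.0, 0.8, 94.6] rot [-0.04, -0.07, 0.02]
760 [274, 199, 15, 56] [ 530.03561054 -163.05027302] [ 0.2576995  -0.96622511] -75.0663978123781
31 [274, 194, 15, 5] [ 524.25952158 -138.44145666] [0.98651697 0.16365897] 9.419340155629744
red (213, [209.21, 250.39], [201, 243, 17, 16]) [0.45032685 0.15730227 0.063     ]
blue (227, [142.89, 251.35], [135, 243, 17, 17]) [0.44950135 0.29944465 0.063     ]
```

View pics/w6.png

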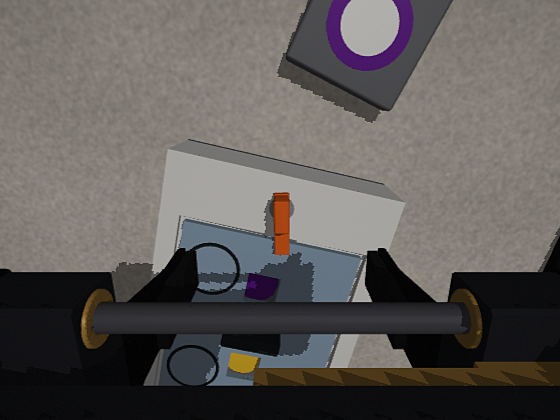

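View pics/t2.png

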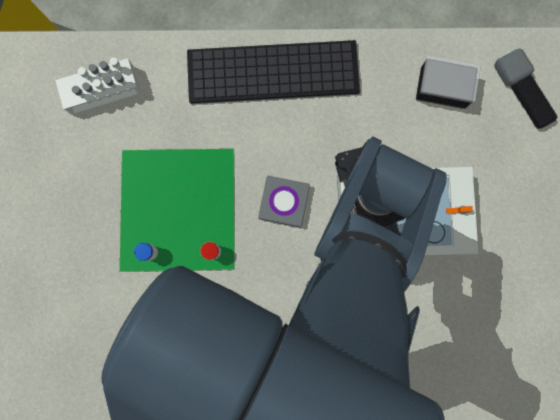

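Top view shows both jars upright on the mat (blue at 143,251, red at 209,250). The wrist view shows the left fin at (281,214), aligned with the tool. Gripping the left fin.

Call:
play_rows --fingers '[100,150,170,170,170,255,255,255,255,255]' --linear '[[-2,0,40],[-2,0,75],[-2,0,90],[-2,0,94],[-2,0,94],[-2,0,94],[-2,0,94],[-2,0,94],[-2,0,94],[-2,0,94]]' --rot '[[0,0,0],[0,0,0],[0,0,0],[0,0,0],[0,0,0],[0,0,0],[0,0,0],[0,0,0],[0,0,0],[0,0,0]]'

```text
time_s: 15.05
position: [0.5292, -0.157, 0.074]
tcp_rot: [[-0.241, 0.97, 0.001], [0.97, 0.241, -0.0], [-0.0, 0.001, -1.0]]
force: [0.6, -0.1, -0.9]
opening: 0.172
```

Run:
```python
from h import *
go(.529,-.155,.073,176)
im=capture('wrist');cv2.imwrite('pics/w7.png',im[:,:,::-1])
```

```text
t 15.05 pos [ 0.5292 -0.157   0.074 ] op 14.9 F [ 0.6 -0.1 -0.9] phi 103.96
lin [2.0, 0.2, 1.0] rot [0.01, 0.04, -72.04]
```

View pics/w7.png

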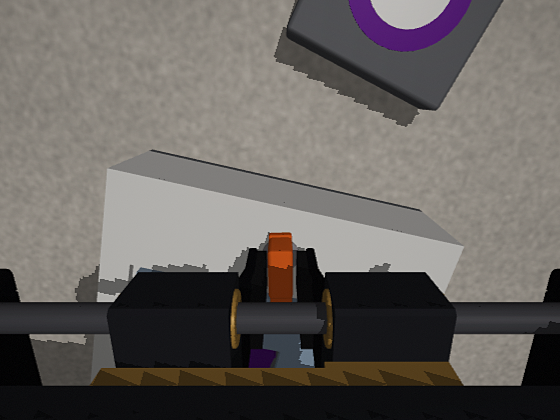

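The fingers are around the left fin at (281,270), nearly closed. Turn it.

Call:
play_rows --fingers '[255,255,255,255,255,255,255,255,255,255,255,255,255,255]' --linear '[[1,0,0],[2,0,0],[2,0,0],[2,0,0],[2,0,0],[2,0,0],[2,0,0],[2,0,0],[2,0,0],[2,0,0],[2,0,0],[2,0,0],[2,0,0],[2,0,0]]' --rot '[[0,0,0],[0,0,-5],[0,0,-12],[0,0,-20],[0,0,-28],[0,0,-36],[0,0,-44],[0,0,-52],[0,0,-60],[0,0,-66],[0,0,-71],[0,0,-73],[0,0,-73],[0,0,-73]]'

```text
time_s: 16.5
position: [0.5305, -0.1547, 0.0739]
tcp_rot: [[-0.998, 0.055, 0.004], [0.055, 0.998, -0.0], [-0.004, 0.0, -1.0]]
force: [4.9, 2.6, -0.5]
opening: 0.13
```

Call:
play_rows --fingers '[150,150,150,150,100,100,100]' --linear '[[0,0,0],[0,0,0],[0,0,0],[0,0,-20],[0,0,-60],[0,0,-90],[0,0,-95]]' --rot '[[0,0,0],[0,0,0],[0,0,0],[0,0,0],[0,0,0],[0,0,0],[0,0,0]]'

```text
time_s: 17.2
position: [0.5303, -0.1561, 0.172]
tcp_rot: [[-0.999, 0.053, 0.006], [0.053, 0.999, -0.003], [-0.006, -0.003, -1.0]]
force: [0.8, -0.4, -0.3]
opening: 0.572
```

Run:
```python
from h import *
# right pivot
a=np.radians(1.2);print(.5315+118e-3*np.sin(a),-.2728-.118*np.cos(a))
go(.534,-.3908,.168,94.7)
im=capture('wrist');cv2.imwrite('pics/w8.png',im[:,:,::-1])
```

```text
0.5339712055462361 -0.39077412065003175
t 17.2 pos [ 0.5303 -0.1561  0.172 ] op 49.7 F [ 0.8 -0.4 -0.3] phi 176.95
lin [-16.1, -234.2, 4.8] rot [0.1, 0.41, 82.25]
```

View pics/w8.png

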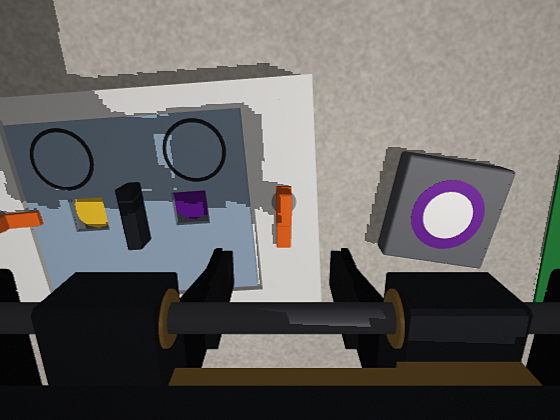

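Left button at (284,217) is now parallel to the panel edge and clear of it. Now the right one.

Call:
play_rows --fingers '[100,100,100,100,100,100,100,100,100,100,100,100,100]' --linear '[[-2,-25,4],[-4,-50,4],[-6,-75,4],[-8,-100,4],[-10,-125,4],[-12,-150,4],[-13,-175,4],[-14,-200,4],[-15,-220,4],[-16,-230,4],[-16,-234,4],[-16,-234,4],[-16,-234,4]]' --rot '[[0,0,8],[0,0,16],[0,0,24],[0,0,32],[0,0,40],[0,0,48],[0,0,56],[0,0,64],[0,0,72],[0,0,79],[0,0,82],[0,0,82],[0,0,82]]'

```text
time_s: 18.55
position: [0.5313, -0.3886, 0.1629]
tcp_rot: [[-0.087, 0.996, -0.002], [0.996, 0.087, 0.002], [0.003, -0.002, -1.0]]
force: [0.1, -0.3, -0.3]
opening: 0.607
```

Run:
```python
from h import *
go(.5345,-.3908,.074,94.7)
c=get_calibration('wrist');im=capture('wrist');cv2.imwrite('pics/w9.png',im[:,:,::-1])
for a,ct,bb,l in blobs(mask(im,'orange')):
    ys,xs=np.nonzero(l);P=np.array([onz(c,p,.085)[:2] for p in zip(xs,ys)])*1000
    v=np.linalg.svd(P-P.mean(0),full_matrices=False)[2][0];print(a,bb,P.mean(0),np.degrees(np.arctan2(v[1],v[0])))
print(proj(c,[.534,-.3908,.088]))
```

```text
t 18.55 pos [ 0.5313 -0.3886  0.1629] op 52.8 F [ 0.1 -0.3 -0.3] phi 95.02
lin [-2.7, 3.2, 88.9] rot [-0.12, -0.15, 0.32]
542 [275, 200, 17, 38] [ 532.14227037 -389.87177649] -88.3227941073654
500 [276, 165, 17, 34] [ 530.40491133 -361.97186545] -87.17803481176063
[285.20446877 221.33234503]
```

View pics/w9.png

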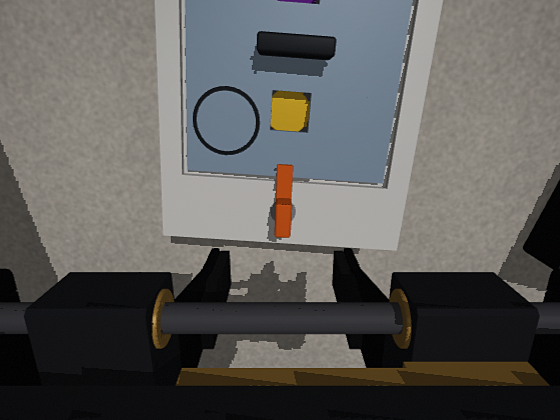

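Right fin at (283,218), as predicted. Grip and turn it.

Call:
play_rows --fingers '[150,170,170,170,255,255,255,255,255,255]' --linear '[[-2,2,40],[-2,2,75],[-2,2,86],[-2,2,89],[-2,2,89],[-2,2,89],[-2,2,89],[-2,2,89],[-2,2,89],[-2,2,89]]' --rot '[[0,0,1],[0,0,1],[0,0,1],[0,0,1],[0,0,1],[0,0,1],[0,0,1],[0,0,1],[0,0,1],[0,0,1]]'

```text
time_s: 19.6
position: [0.5325, -0.3924, 0.0773]
tcp_rot: [[-0.07, 0.998, -0.003], [0.998, 0.07, -0.002], [-0.002, -0.003, -1.0]]
force: [-6.5, -1.6, 3.4]
opening: 0.132
```

Call:
play_rows --fingers '[255,255,255,255,255,255,255,255,255,255,255,255,255,255,255]' --linear '[[0,0,0],[0,0,0],[0,0,0],[0,0,0],[0,0,0],[0,0,0],[0,0,0],[0,0,0],[0,0,0],[0,0,0],[0,0,0],[0,0,0],[0,0,0],[0,0,0],[0,0,0]]' --rot '[[0,0,0],[0,0,-5],[0,0,-12],[0,0,-20],[0,0,-28],[0,0,-36],[0,0,-44],[0,0,-52],[0,0,-60],[0,0,-68],[0,0,-75],[0,0,-80],[0,0,-82],[0,0,-82],[0,0,-82]]'

```text
time_s: 21.1
position: [0.5342, -0.3907, 0.0773]
tcp_rot: [[-0.997, 0.071, -0.0], [0.071, 0.997, 0.0], [0.0, 0.0, -1.0]]
force: [-2.3, 3.1, 7.2]
opening: 0.134
```

Call:
play_rows --fingers '[150,150,150,150,100,100,100,100]' --linear '[[0,0,0],[0,0,0],[0,0,0],[0,0,-20],[0,0,-60],[0,0,-90],[0,0,-100],[0,0,-100]]' --rot '[[0,0,0],[0,0,0],[0,0,0],[0,0,0],[0,0,0],[0,0,0],[0,0,0],[0,0,0]]'

```text
time_s: 21.9
position: [0.5352, -0.3922, 0.1772]
tcp_rot: [[-0.998, 0.07, 0.003], [0.07, 0.998, -0.003], [-0.003, -0.003, -1.0]]
force: [-0.3, -1.3, -0.4]
opening: 0.595
```

Run:
```python
from h import *
go(.5315,-.2735,.175,1.2)
im=capture('wrist');cv2.imwrite('pics/w10.png',im[:,:,::-1])
```

```text
t 21.9 pos [ 0.5352 -0.3922  0.1772] op 51.7 F [-0.3 -1.3 -0.4] phi 175.96
lin [12.1, 118.1, 1.9] rot [0.25, 0.25, 174.76]
```

View pics/w10.png

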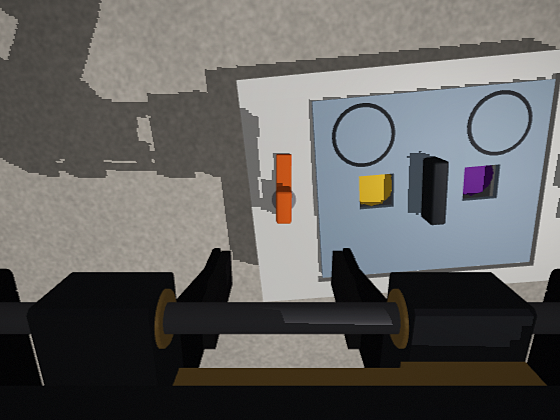

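Both buttons are aside, with the right one at (284,188). I'll keep the tool's half-turn orientation (φ≈181°) and go over the handle.

Run:
```python
from h import *
go(.5315,-.2727,.15,181.2)
```

```text
t 21.95 pos [ 0.5343 -0.3912  0.1754] op 52.1 F [-0.6  0.8 -0.8] phi 175.95
lin [11.1, 118.1, 25.4] rot [-0.01, 0.02, -5.25]
```

Call:
play_rows --fingers '[100,100,100,100,100,100]' --linear '[[4,40,0],[8,80,10],[10,105,20],[11,118,25],[11,118,25],[11,118,25]]' --rot '[[0,0,-2],[0,0,-4],[0,0,-5.2],[0,0,-5.2],[0,0,-5.2],[0,0,-5.2]]'

```text
time_s: 22.55
position: [0.532, -0.2737, 0.15]
tcp_rot: [[-1.0, -0.02, -0.0], [-0.02, 1.0, -0.001], [0.0, -0.001, -1.0]]
force: [0.6, -0.0, 0.2]
opening: 0.611
```

Run:
```python
from h import *
go(.5315,-.2727,.067,181.2)
c=get_calibration('wrist');im=capture('wrist');cv2.imwrite('pics/w11.png',im[:,:,::-1])
print(proj(c,[.5315,-.2727,.086]))
```

```text
t 22.55 pos [ 0.532  -0.2737  0.15  ] op 53.2 F [ 0.6 -0.   0.2] phi -178.84
lin [0.5, 1.1, 83.0] rot [-0.04, -0.01, -0.04]
[283.35537118 223.36598655]
```

View pics/w11.png

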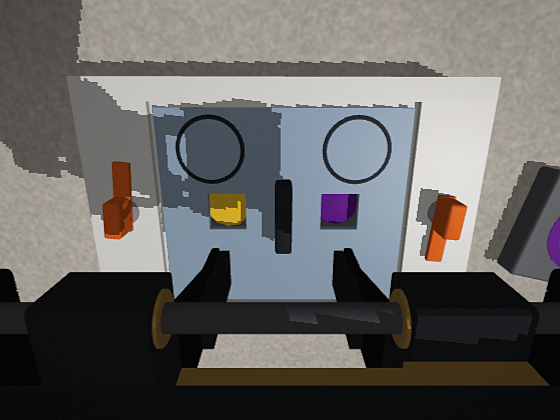

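Handle (284,216) is centred between the fingers and both buttons are clear. Grip and lift slowly.

Call:
play_rows --fingers '[100,150,150,150,255,255,255,255,255,255]' --linear '[[0,1,40],[0,1,70],[0,1,82],[0,1,82],[0,1,82],[0,1,82],[0,1,82],[0,1,82],[0,1,82],[0,1,82]]' --rot '[[0,0,0],[0,0,0],[0,0,0],[0,0,0],[0,0,0],[0,0,0],[0,0,0],[0,0,0],[0,0,0],[0,0,0]]'

```text
time_s: 23.6
position: [0.5323, -0.2722, 0.0697]
tcp_rot: [[-1.0, -0.02, 0.002], [-0.02, 1.0, -0.001], [-0.002, -0.001, -1.0]]
force: [-0.2, -0.1, 5.6]
opening: 0.133
```

Call:
play_rows --fingers '[255,255,255]' --linear '[[0,0,0],[0,0,0],[0,0,0]]' --rot '[[0,0,0],[0,0,0],[0,0,0]]'

```text
time_s: 23.9
position: [0.5323, -0.2722, 0.0697]
tcp_rot: [[-1.0, -0.02, 0.002], [-0.02, 1.0, -0.001], [-0.002, -0.001, -1.0]]
force: [-0.5, 0.0, 6.2]
opening: 0.134
```

Call:
play_rows --fingers '[255,255,255,255,255,255,255]' --linear '[[0,0,-5],[0,0,-10],[0,0,-20],[0,0,-45],[0,0,-80],[0,0,-100],[0,0,-100]]' --rot '[[0,0,0],[0,0,0],[0,0,0],[0,0,0],[0,0,0],[0,0,0],[0,0,0]]'

```text
time_s: 24.6
position: [0.5336, -0.2731, 0.1722]
tcp_rot: [[-1.0, -0.021, 0.006], [-0.021, 1.0, -0.005], [-0.006, -0.005, -1.0]]
force: [1.3, 0.5, -3.3]
opening: 0.136
```

Run:
```python
from h import *
go(.60,.25,.168,181.2)
im=capture('wrist');cv2.imwrite('pics/w12.png',im[:,:,::-1])
im=capture('scene');cv2.imwrite('pics/s2.png',im[:,:,::-1])
```

```text
t 24.6 pos [ 0.5336 -0.2731  0.1722] op 11.8 F [ 1.3  0.5 -3.3] phi -178.82
lin [-77.1, 521.6, 2.2] rot [-0.28, 0.34, -0.02]
```

View pics/w12.png

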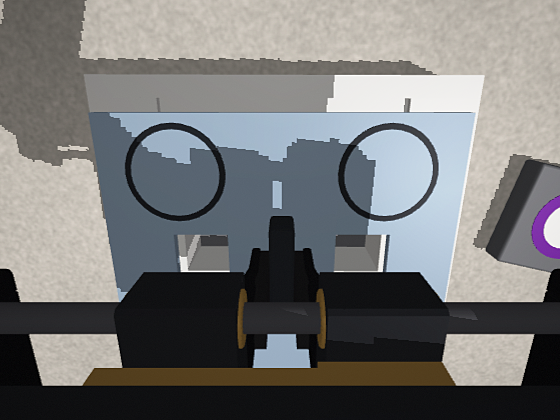

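View pics/s2.png

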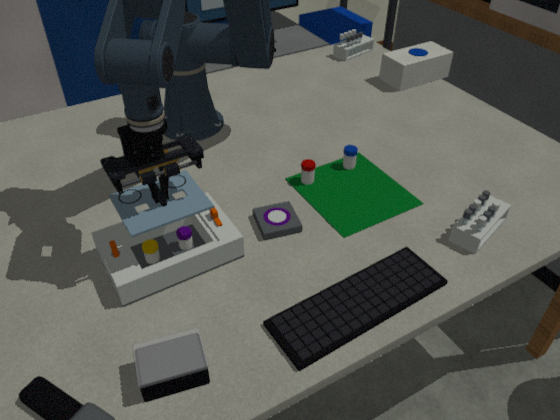

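Panel is held level and clear of the box (handle at 281,250). In the scene view both cups are standing in the box and both jars on the mat. Move to the mat.

Call:
play_rows --fingers '[255,255,255,255,255,255,255,255,255,255,255,255,255,255,255,255,255,255,255,255]' --linear '[[-4,25,2],[-10,65,2],[-17,110,2],[-24,155,2],[-31,200,2],[-38,245,2],[-45,290,2],[-52,335,2],[-59,380,2],[-65,425,2],[-70,465,2],[-74,495,2],[-76,514,2],[-77,521,2],[-77,521,2],[-77,521,40],[-77,521,85],[-77,521,120],[-77,521,135],[-77,521,140]]' --rot '[[0,0,0],[0,0,0],[0,0,0],[0,0,0],[0,0,0],[0,0,0],[0,0,0],[0,0,0],[0,0,0],[0,0,0],[0,0,0],[0,0,0],[0,0,0],[0,0,0],[0,0,0],[0,0,0],[0,0,0],[0,0,0],[0,0,0],[0,0,0]]'

```text
time_s: 26.7
position: [0.597, 0.2488, 0.0267]
tcp_rot: [[-1.0, -0.019, -0.004], [-0.019, 1.0, -0.001], [0.004, -0.001, -1.0]]
force: [0.1, -0.6, -2.4]
opening: 0.135
```

Call:
play_rows --fingers '[255,255]' --linear '[[0,0,5],[0,0,5]]' --rot '[[0,0,0],[0,0,0]]'

```text
time_s: 26.9
position: [0.5992, 0.2505, 0.0247]
tcp_rot: [[-1.0, -0.02, 0.002], [-0.02, 1.0, 0.0], [-0.002, 0.0, -1.0]]
force: [0.7, -0.2, -2.6]
opening: 0.137
```

Run:
```python
from h import *
go(.60,.25,.0147,181.2)
```

```text
t 26.9 pos [0.5992 0.2505 0.0247] op 11.9 F [ 0.7 -0.2 -2.6] phi -178.86
lin [-0.8, -0.5, 10.0] rot [0.02, 0.13, -0.06]
```

Call:
play_rows --fingers '[255,255,255,255,255]' --linear '[[0,0,3],[0,0,6],[0,0,9],[0,0,9],[0,0,9]]' --rot '[[0,0,0],[0,0,0],[0,0,0],[0,0,0],[0,0,0]]'

```text
time_s: 27.4
position: [0.5982, 0.2509, 0.0147]
tcp_rot: [[-1.0, -0.021, 0.001], [-0.021, 1.0, 0.0], [-0.001, 0.0, -1.0]]
force: [1.4, 1.1, -1.7]
opening: 0.133
```

Call:
play_rows --fingers '[255,150,150,150,150,100,100,100,100,100]' --linear '[[0,0,1],[0,0,1],[0,0,1],[0,0,0],[0,0,0],[0,0,-20],[0,0,-60],[0,0,-105],[0,0,-140],[0,0,-145]]' --rot '[[0,0,0],[0,0,0],[0,0,0],[0,0,0],[0,0,0],[0,0,0],[0,0,0],[0,0,0],[0,0,0],[0,0,0]]'

```text
time_s: 28.4
position: [0.6014, 0.2516, 0.1651]
tcp_rot: [[-1.0, -0.021, 0.01], [-0.021, 1.0, 0.002], [-0.01, 0.002, -1.0]]
force: [0.0, 0.3, -0.2]
opening: 0.6
```

Run:
```python
from h import *
go(.5306,-.2308,.16,91.2)
im=capture('wrist');cv2.imwrite('pics/w13.png',im[:,:,::-1])
```

```text
t 28.4 pos [0.6014 0.2516 0.1651] op 52.2 F [ 0.   0.3 -0.2] phi -178.82
lin [80.7, -480.8, 3.2] rot [0.57, 0.37, 89.98]
```

View pics/w13.png

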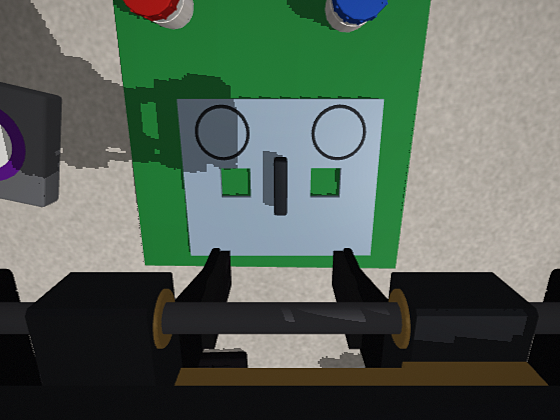

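The panel lies flat on the mat, handle at (281,186), with both jars beside it. Going to the purple cup.

Call:
play_rows --fingers '[100,100,100,100,100,100,100,100,100,100,100,100,100,100]' --linear '[[6,-35,3],[14,-80,3],[22,-125,3],[30,-170,3],[38,-215,3],[46,-260,3],[54,-305,3],[61,-350,3],[68,-395,3],[74,-435,3],[77,-465,3],[78,-478,3],[78,-480,3],[78,-480,3]]' --rot '[[0,0,7],[0,0,15],[0,0,23],[0,0,31],[0,0,39],[0,0,47],[0,0,55],[0,0,63],[0,0,71],[0,0,79],[0,0,86],[0,0,90],[0,0,90],[0,0,90]]'

```text
time_s: 29.85
position: [0.5288, -0.2302, 0.1551]
tcp_rot: [[-0.021, 1.0, -0.003], [1.0, 0.021, 0.002], [0.002, -0.002, -1.0]]
force: [0.4, 1.0, -0.0]
opening: 0.609
```

Run:
```python
from h import *
go(.5306,-.2308,.026,91.2)
c=get_calibration('wrist');im=capture('wrist');cv2.imwrite('pics/w14.png',im[:,:,::-1])
for k in('purple','yellow'):
  for b in blobs(mask(im,k)): print(k,b[:3],onz(c,b[1],.054))
c=get_calibration('top');im=capture('top')
for k in('purple','yellow'):
  for b in blobs(mask(im,k)): print(k,b[:3],onz(c,b[1],.054))
```

```text
t 29.85 pos [ 0.5288 -0.2302  0.1551] op 53.0 F [ 0.4  1.  -0. ] phi 91.21
lin [-0.9, 2.1, 129.1] rot [-0.14, -0.12, 0.01]
purple (1487, [277.87, 206.96], [256, 184, 45, 46]) [ 0.52575948 -0.23013413  0.054     ]
yellow (523, [280.0, 294.04], [260, 284, 40, 18]) [ 0.52898734 -0.30878953  0.054     ]
purple (305, [283.69, 200.65], [269, 186, 30, 30]) [ 0.557853   -0.00348148  0.054     ]
yellow (1302, [22.52, 16.64], [0, 0, 58, 31]) [0.985325   0.58769301 0.054     ]
```

View pics/w14.png

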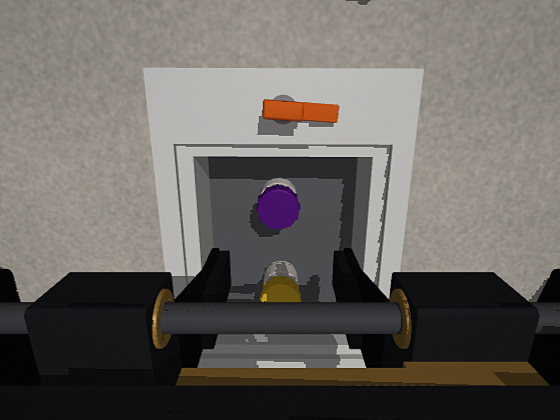

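Purple cap at (278,207) → (0.527,−0.230). Descending.

Call:
play_rows --fingers '[100,100,100,100,100,255,255,255,255,255,255,255]' --linear '[[-1,0,45],[-1,0,90],[-1,0,118],[-1,0,128],[-1,0,128],[-1,0,128],[-1,0,128],[-1,0,128],[-1,0,128],[-1,0,128],[-1,0,128],[-1,0,128]]' --rot '[[0,0,0],[0,0,0],[0,0,0],[0,0,0],[0,0,0],[0,0,0],[0,0,0],[0,0,0],[0,0,0],[0,0,0],[0,0,0],[0,0,0]]'

```text
time_s: 31.15
position: [0.5305, -0.2322, 0.03]
tcp_rot: [[-0.02, 1.0, 0.002], [1.0, 0.02, -0.001], [-0.001, 0.002, -1.0]]
force: [-1.2, 0.9, 6.8]
opening: 0.379
```

Run:
```python
from h import *
go(.562,-.0033,.15,91.2)
im=capture('wrist');cv2.imwrite('pics/w15.png',im[:,:,::-1])
```

```text
t 31.15 pos [ 0.5305 -0.2322  0.03  ] op 33.0 F [-1.2  0.9  6.8] phi 91.16
lin [228.1, 36.4, -120.2] rot [0.1, 0.07, -0.04]
```

View pics/w15.png

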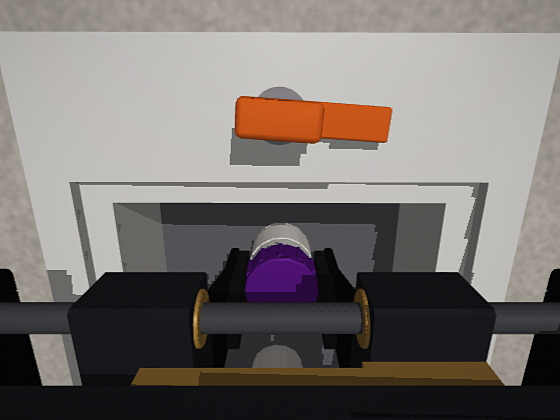

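Cup held, opening 33 mm, but there's an 6.8 N upward force. I'll lift gently and recheck.

Call:
play_rows --fingers '[255,255,255,255]' --linear '[[0,0,-5],[0,0,-10],[0,0,-15],[0,0,-15]]' --rot '[[0,0,0],[0,0,0],[0,0,0],[0,0,0]]'

```text
time_s: 31.6
position: [0.5303, -0.2321, 0.0443]
tcp_rot: [[-0.02, 1.0, 0.001], [1.0, 0.02, -0.001], [-0.001, 0.001, -1.0]]
force: [0.4, -0.6, 0.3]
opening: 0.379
```

Run:
```python
from h import *
go(.562,-.0033,.15,91.2)
im=capture('wrist');cv2.imwrite('pics/w16.png',im[:,:,::-1])
im=capture('scene');cv2.imwrite('pics/s3.png',cv2.resize(im[150:330,60:330,::-1],None,fx=2.9,fy=2.9))
```

```text
t 31.6 pos [ 0.5303 -0.2321  0.0443] op 33.0 F [ 0.4 -0.6  0.3] phi 91.16
lin [228.0, 36.4, -105.8] rot [0.07, 0.05, -0.04]
```

View pics/w16.png

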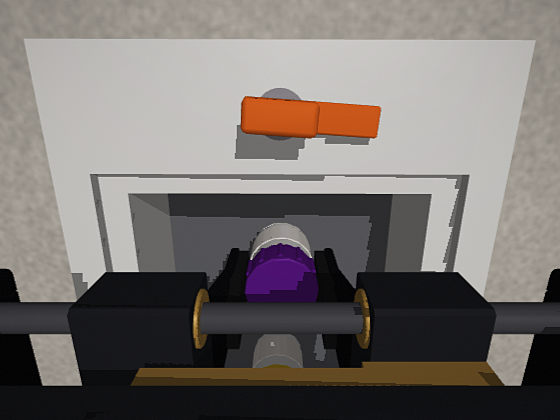

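View pics/s3.png

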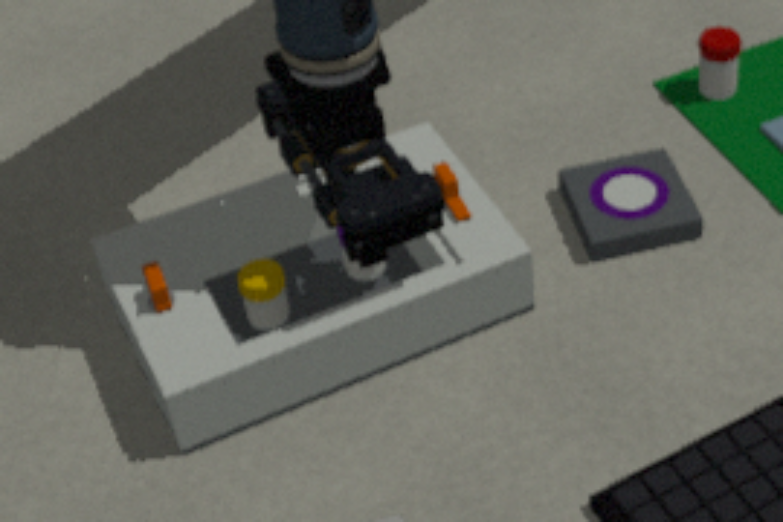

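The cup is held upright and clear of the floor. Yellow hasn't moved. Moving over the reader.

Call:
play_rows --fingers '[255,255,255,255,255,255,255,255,255,255,255,255,255]' --linear '[[0,0,-30],[0,0,-70],[0,0,-100],[20,3,-106],[55,9,-106],[95,15,-106],[135,22,-106],[175,28,-106],[205,33,-106],[222,36,-106],[227,36,-106],[227,36,-106],[227,36,-106]]' --rot '[[0,0,0],[0,0,0],[0,0,0],[0,0,0],[0,0,0],[0,0,0],[0,0,0],[0,0,0],[0,0,0],[0,0,0],[0,0,0],[0,0,0],[0,0,0]]'

```text
time_s: 33.0
position: [0.5611, -0.005, 0.1494]
tcp_rot: [[-0.02, 1.0, -0.0], [1.0, 0.02, -0.0], [-0.0, -0.0, -1.0]]
force: [0.5, -0.1, -1.0]
opening: 0.382
```

Run:
```python
from h import *
go(.562,-.0043,.06,91.2)
s=bot.read_state();c=get_calibration('wrist');im=capture('wrist');cv2.imwrite('pics/w17.png',im[:,:,::-1])
zc=s['position'][2]+.024
for b in blobs(mask(im,'purple')): print(b[:3],onz(c,b[1],zc),onz(c,b[1],.025))
```

```text
t 33.0 pos [ 0.5611 -0.005   0.1494] op 33.2 F [ 0.5 -0.1 -1. ] phi 91.14
lin [0.7, 0.9, 89.4] rot [-0.02, 0.02, -0.06]
(3537, [281.09, 275.74], [245, 243, 73, 59]) [0.56068761 0.00295992 0.17339356] [ 0.56219426 -0.07907622  0.025     ]
(2241, [281.96, 190.35], [242, 158, 80, 72]) [0.56028642 0.04222019 0.17339356] [0.5613628  0.00228772 0.025     ]
```

View pics/w17.png

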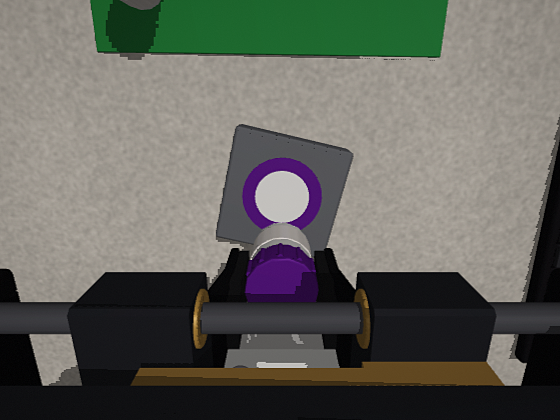

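The ring's centre at (282,196) lines up with the held cup and agrees with the top-view value. Lowering.

Call:
play_rows --fingers '[255,255,255,255,255,255,255]' --linear '[[1,1,35],[1,1,70],[1,1,88],[1,1,95],[1,1,98],[1,1,98],[1,1,98]]' --rot '[[0,0,0],[0,0,0],[0,0,0],[0,0,0],[0,0,0],[0,0,0],[0,0,0]]'

```text
time_s: 33.75
position: [0.5631, -0.0035, 0.0526]
tcp_rot: [[-0.02, 1.0, 0.002], [1.0, 0.02, -0.0], [-0.001, 0.002, -1.0]]
force: [-0.4, 0.1, -0.3]
opening: 0.374
```

Call:
play_rows --fingers '[255,255,255,255]' --linear '[[0,0,2],[0,0,3],[0,0,4],[0,0,4]]' --rot '[[0,0,0],[0,0,0],[0,0,0],[0,0,0]]'

```text
time_s: 34.15
position: [0.5626, -0.0031, 0.049]
tcp_rot: [[-0.021, 1.0, 0.001], [1.0, 0.021, -0.0], [-0.0, 0.001, -1.0]]
force: [-2.2, -0.0, 7.6]
opening: 0.38
```

Contact at 7.6 N, with the height as expected. Release and back up.

Call:
play_rows --fingers '[255,100,100,100,100,100,100,100,100,100]' --linear '[[0,0,-1],[0,0,-1],[0,0,-1],[0,0,-1],[0,0,-3],[0,0,-20],[0,0,-60],[0,0,-100],[0,0,-120],[0,0,-120]]' --rot '[[0,0,0],[0,0,0],[0,0,0],[0,0,0],[0,0,0],[0,0,0],[0,0,0],[0,0,0],[0,0,0],[0,0,0]]'

```text
time_s: 35.15
position: [0.5646, -0.0035, 0.171]
tcp_rot: [[-0.021, 1.0, 0.008], [1.0, 0.021, -0.002], [-0.002, 0.008, -1.0]]
force: [0.1, 0.9, -0.5]
opening: 0.61
```

Run:
```python
from h import *
go(.5985,.2508,.15,181.2)
s=bot.read_state();c=get_calibration('wrist');im=capture('wrist');cv2.imwrite('pics/w18.png',im[:,:,::-1])
for b in blobs(mask(im,'purple')): print(b[:3],onz(c,b[1],.073),onz(c,b[1],.025))
```

```text
t 35.15 pos [ 0.5646 -0.0035  0.171 ] op 53.1 F [ 0.1  0.9 -0.5] phi 91.17
lin [253.5, 39.0, 20.9] rot [0.26, 0.41, -90.02]
(3301, [276.83, 192.91], [240, 155, 74, 73]) [0.56149485 0.00864107 0.073     ] [ 0.56150833 -0.00472655  0.025     ]
```

View pics/w18.png

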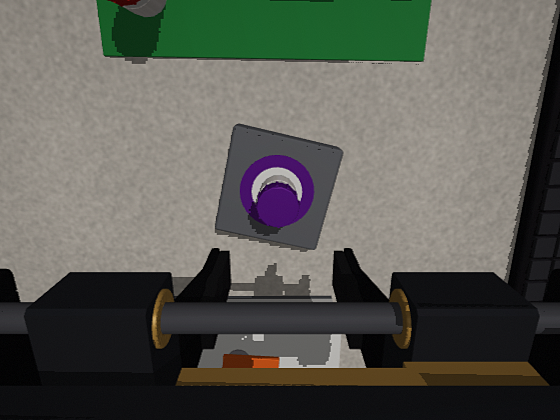

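The cup stands in the ring: cap at (278,205), ring centre (277,191), with the offset explained by its height. Next the panel.

Call:
play_rows --fingers '[100,100,100,100,100,100,100,100,100,100,100,100,100,100,100]' --linear '[[15,2,5],[40,6,10],[65,10,15],[90,14,20],[115,18,21],[140,22,21],[165,26,21],[190,30,21],[215,33,21],[235,35,21],[248,37,21],[254,37,21],[254,37,21],[254,37,21],[254,37,21]]' --rot '[[0,0,-7],[0,0,-15],[0,0,-23],[0,0,-31],[0,0,-39],[0,0,-47],[0,0,-55],[0,0,-63],[0,0,-71],[0,0,-79],[0,0,-86],[0,0,-90],[0,0,-90],[0,0,-90],[0,0,-90]]'

```text
time_s: 36.7
position: [0.5935, 0.251, 0.1456]
tcp_rot: [[-1.0, -0.019, -0.002], [-0.019, 1.0, -0.001], [0.002, -0.001, -1.0]]
force: [0.1, -0.3, -0.3]
opening: 0.606
```

Run:
```python
from h import *
go(.5982,.2509,.0147,181.2)
c=get_calibration('wrist');im=capture('wrist');cv2.imwrite('pics/w19.png',im[:,:,::-1])
print(proj(c,[.5982,.2509,.031]))
c=get_calibration('top');im=capture('top');cv2.imwrite('pics/t3.png',im[:,:,::-1])
for b in blobs(mask(im,'purple')): print(b[:3],onz(c,b[1],.073))
h=hsv(im);pm=mask(im,'purple');cv2.imwrite('pics/t3z.png',cv2.resize(im[170:240,240:330,::-1],None,fx=6,fy=6,interpolation=cv2.INTER_CUBIC))
for b in blobs(mask(im,'yellow')): print('y',b[:3],onz(c,b[1],.054))
```

```text
t 36.7 pos [0.5935 0.251  0.1456] op 52.7 F [ 0.1 -0.3 -0.3] phi -178.92
lin [-4.9, -0.1, 130.9] rot [-0.03, -0.1, -0.12]
[281.67640753 208.22641132]
(482, [283.57, 199.19], [269, 186, 30, 30]) [ 0.55852339 -0.00321271  0.073     ]
y (204, [425.77, 212.19], [418, 205, 17, 16]) [ 0.52985165 -0.31384627  0.054     ]
y (21, [8.19, 29.9], [0, 29, 19, 2]) [0.95388725 0.61860805 0.054     ]
```

View pics/w19.png

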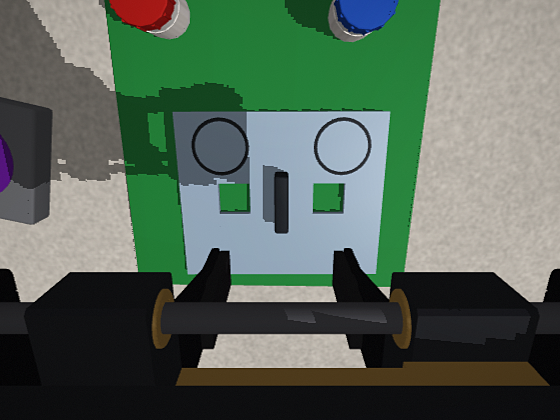

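View pics/t3z.png

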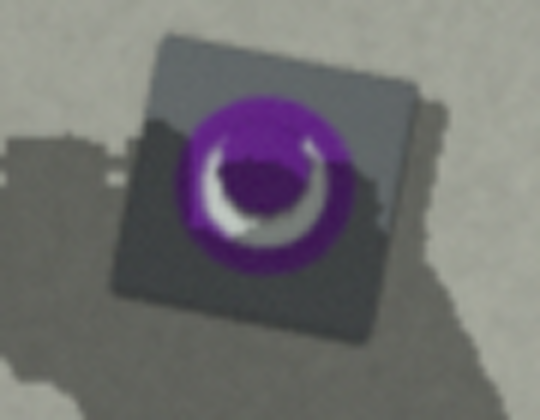

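The reader crop confirms the cup is centred on the ring within about 1–2 mm. In the wrist view the handle is at (282,203), where predicted. Descend and grip.

Call:
play_rows --fingers '[100,100,150,150,150,150,255,255,255,255,255,255,255]' --linear '[[-4,0,40],[-4,0,85],[-4,0,118],[-4,0,128],[-4,0,130],[-4,0,130],[-4,0,130],[-4,0,130],[-4,0,130],[-4,0,130],[-4,0,130],[-4,0,130],[-4,0,130]]' --rot '[[0,0,0],[0,0,0],[0,0,0],[0,0,0],[0,0,0],[0,0,0],[0,0,0],[0,0,0],[0,0,0],[0,0,0],[0,0,0],[0,0,0],[0,0,0]]'

```text
time_s: 38.1
position: [0.5985, 0.2517, 0.0175]
tcp_rot: [[-1.0, -0.021, 0.001], [-0.021, 1.0, 0.0], [-0.001, -0.0, -1.0]]
force: [0.0, -1.5, 5.8]
opening: 0.131
```

Call:
play_rows --fingers '[255,255]' --linear '[[0,0,0],[0,0,0]]' --rot '[[0,0,0],[0,0,0]]'

```text
time_s: 38.3
position: [0.5985, 0.2517, 0.0175]
tcp_rot: [[-1.0, -0.021, 0.001], [-0.021, 1.0, -0.0], [-0.001, -0.0, -1.0]]
force: [0.2, -1.4, 5.5]
opening: 0.134
```

Call:
play_rows --fingers '[255,255,255,255,255,255,255]' --linear '[[0,0,-5],[0,0,-15],[0,0,-40],[0,0,-80],[0,0,-120],[0,0,-140],[0,0,-140]]' --rot '[[0,0,0],[0,0,0],[0,0,0],[0,0,0],[0,0,0],[0,0,0],[0,0,0]]'

```text
time_s: 39.0
position: [0.6004, 0.2525, 0.1607]
tcp_rot: [[-1.0, -0.021, 0.008], [-0.02, 1.0, 0.002], [-0.008, 0.002, -1.0]]
force: [0.2, 0.3, -2.7]
opening: 0.133
```

Run:
```python
from h import *
go(.5326,-.2722,.155,181.2)
im=capture('wrist');cv2.imwrite('pics/w20.png',im[:,:,::-1])
```

```text
t 39.0 pos [0.6004 0.2525 0.1607] op 11.6 F [ 0.2  0.3 -2.7] phi -178.83
lin [78.6, -523.2, 4.1] rot [0.11, 0.46, -0.03]
```

View pics/w20.png

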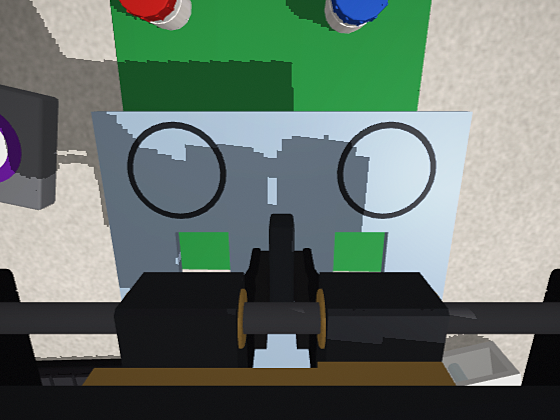

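Panel held level, same view as on the first lift. Move back over the box.

Call:
play_rows --fingers '[255,255,255,255,255,255,255,255,255,255,255,255,255,255,255,255,255]' --linear '[[4,-25,4],[10,-65,4],[17,-110,4],[24,-155,4],[31,-200,4],[38,-245,4],[45,-290,4],[52,-335,4],[59,-380,4],[65,-425,4],[70,-465,4],[74,-500,4],[76,-516,4],[77,-522,4],[77,-523,4],[77,-523,4],[77,-523,4]]' --rot '[[0,0,0],[0,0,0],[0,0,0],[0,0,0],[0,0,0],[0,0,0],[0,0,0],[0,0,0],[0,0,0],[0,0,0],[0,0,0],[0,0,0],[0,0,0],[0,0,0],[0,0,0],[0,0,0],[0,0,0]]'

```text
time_s: 40.75
position: [0.5316, -0.2708, 0.1523]
tcp_rot: [[-1.0, -0.022, -0.001], [-0.022, 1.0, 0.001], [0.001, 0.001, -1.0]]
force: [-0.9, 0.1, -2.0]
opening: 0.134
```

Call:
play_rows --fingers '[255,255,255,255]' --linear '[[0,0,25],[0,0,50],[0,0,60],[0,0,60]]' --rot '[[0,0,0],[0,0,0],[0,0,0],[0,0,0]]'

```text
time_s: 41.15
position: [0.5309, -0.271, 0.0911]
tcp_rot: [[-1.0, -0.022, -0.003], [-0.022, 1.0, 0.003], [0.003, 0.003, -1.0]]
force: [-0.3, 0.7, -2.6]
opening: 0.136
```

Call:
play_rows --fingers '[255,255]' --linear '[[0,0,0],[0,0,0]]' --rot '[[0,0,0],[0,0,0]]'

```text
time_s: 41.35
position: [0.5326, -0.2731, 0.0938]
tcp_rot: [[-1.0, -0.021, 0.002], [-0.021, 1.0, -0.002], [-0.002, -0.002, -1.0]]
force: [0.6, -0.9, -2.1]
opening: 0.135
```

Run:
```python
from h import *
go(.5326,-.2722,.0725,181.2)
im=capture('wrist');cv2.imwrite('pics/w21.png',im[:,:,::-1])
im=capture('scene');cv2.imwrite('pics/s4.png',cv2.resize(im[150:330,60:330,::-1],None,fx=2.9,fy=2.9))
```

```text
t 41.35 pos [ 0.5326 -0.2731  0.0938] op 11.7 F [ 0.6 -0.9 -2.1] phi -178.81
lin [0.0, 1.0, 21.3] rot [-0.09, 0.11, -0.01]
```

View pics/w21.png

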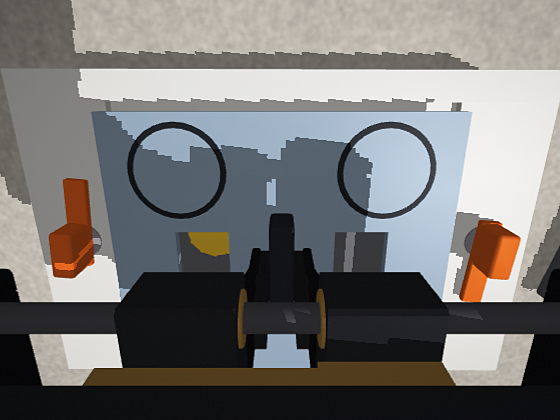

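View pics/s4.png

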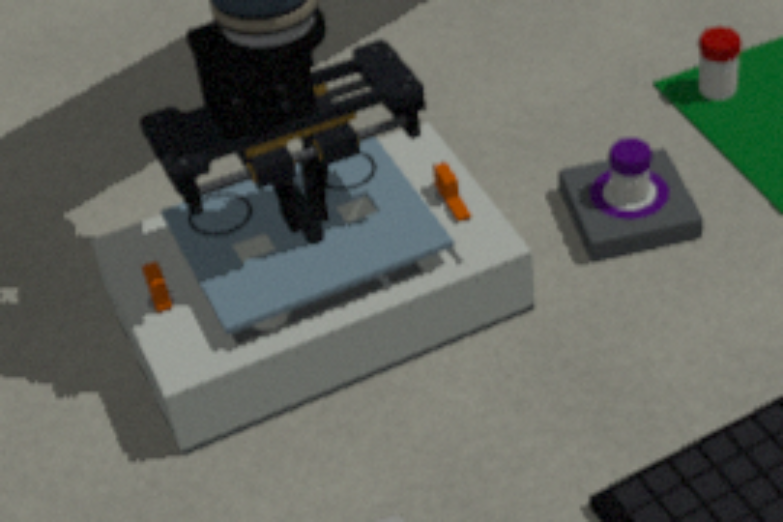

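Aligned about 21 mm above home. Both buttons are clear and the purple cup stands on the ring. Lower slowly.

Call:
play_rows --fingers '[255,255,255,255,255,255,255,255]' --linear '[[0,0,4],[0,0,8],[0,0,12],[0,0,15],[0,0,18],[0,0,20],[0,0,21],[0,0,21]]' --rot '[[0,0,0],[0,0,0],[0,0,0],[0,0,0],[0,0,0],[0,0,0],[0,0,0],[0,0,0]]'

```text
time_s: 42.25
position: [0.5315, -0.2727, 0.0724]
tcp_rot: [[-1.0, -0.021, -0.0], [-0.021, 1.0, 0.0], [0.0, 0.0, -1.0]]
force: [-2.4, 1.0, 4.0]
opening: 0.131
```

Run:
```python
from h import *
go(.5326,-.2722,.0725,181.2)
im=capture('wrist');cv2.imwrite('pics/w22.png',im[:,:,::-1])
```

```text
t 42.25 pos [ 0.5315 -0.2727  0.0724] op 11.4 F [-2.4  1.   4. ] phi -178.83
lin [-1.1, 0.4, -0.1] rot [0.0, -0.02, -0.03]
```

View pics/w22.png

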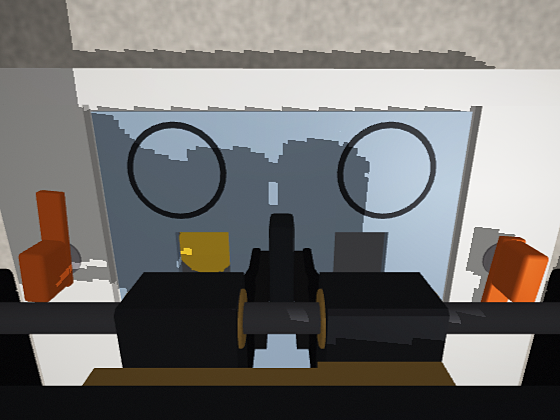

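It is seated within the recess with even side gaps, and contact at the predicted height. Release.

Call:
play_rows --fingers '[150,150,150,150,100,0,0,0,0]' --linear '[[0,0,0],[0,0,0],[0,0,0],[0,0,0],[0,0,-20],[0,0,-60],[0,0,-95],[0,0,-100],[0,0,-100]]' --rot '[[0,0,0],[0,0,0],[0,0,0],[0,0,0],[0,0,0],[0,0,0],[0,0,0],[0,0,0],[0,0,0]]'

```text
time_s: 43.2
position: [0.5323, -0.2732, 0.1728]
tcp_rot: [[-1.0, -0.02, 0.002], [-0.02, 1.0, -0.002], [-0.002, -0.002, -1.0]]
force: [-0.2, -0.5, -0.6]
opening: 0.784
```

Run:
```python
from h import *
go(.45,.1585,.172,91.2)
c=get_calibration('wrist');im=capture('wrist');cv2.imwrite('pics/w23.png',im[:,:,::-1])
h=hsv(im);d=cv2.inRange(h,(0,0,0),(180,255,75))
for b in blobs(d,100): print(b[:3],onz(c,b[1],.064))
```

```text
t 43.2 pos [ 0.5323 -0.2732  0.1728] op 68.2 F [-0.2 -0.5 -0.6] phi -178.83
lin [73.5, 433.3, -0.2] rot [0.02, 0.19, 89.97]
(71073, [280.01, 348.37], [0, 248, 560, 172]) [ 0.67399576 -0.27216595  0.064     ]
(3964, [39.57, 29.13], [0, 0, 90, 79]) [ 0.40706231 -0.44587959  0.064     ]
(2017, [513.66, 206.59], [484, 160, 76, 102]) [ 0.53028152 -0.08471159  0.064     ]
(1105, [333.88, 199.94], [317, 184, 35, 33]) [ 0.52767859 -0.23129456  0.064     ]
(1068, [281.66, 204.2], [274, 171, 17, 68]) [ 0.5321745  -0.27350822  0.064     ]
(851, [215.15, 141.64], [183, 110, 65, 65]) [ 0.48280685 -0.32569831  0.064     ]
(751, [538.43, 216.02], [523, 200, 37, 37]) [ 0.53795155 -0.06259719  0.064     ]
(628, [349.14, 141.21], [319, 111, 63, 64]) [ 0.48038617 -0.22270645  0.064     ]
(149, [4.48, 61.23], [0, 49, 14, 23]) [ 0.42848408 -0.47521398  0.064     ]
(134, [229.67, 213.8], [215, 207, 33, 10]) [ 0.54132277 -0.3160213   0.064     ]
(130, [20.38, 83.68], [14, 71, 18, 24]) [ 0.44356233 -0.46695636  0.064     ]
```

View pics/w23.png

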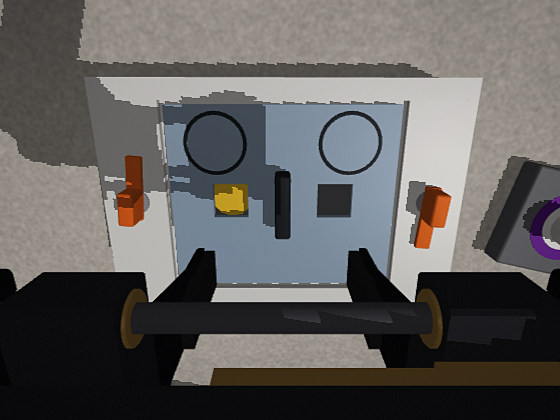

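Panel is home, with the rings at (215,142) and (349,142) within about 2 mm of before. Now fetch the red jar.

Call:
play_rows --fingers '[0,0,0,0,0,0,0,0,0,0,0,0,0,0]' --linear '[[5,30,0],[12,70,0],[19,110,0],[26,150,0],[33,190,0],[40,230,0],[47,270,0],[54,310,0],[61,350,0],[67,390,0],[72,420,0],[73,432,0],[73,433,0],[73,433,0]]' --rot '[[0,0,7],[0,0,15],[0,0,23],[0,0,31],[0,0,39],[0,0,47],[0,0,55],[0,0,63],[0,0,71],[0,0,79],[0,0,86],[0,0,90],[0,0,90],[0,0,90]]'

```text
time_s: 44.65
position: [0.449, 0.1585, 0.1704]
tcp_rot: [[-0.023, 1.0, -0.003], [1.0, 0.023, -0.001], [-0.001, -0.003, -1.0]]
force: [0.3, 0.3, 0.5]
opening: 1.0
```

Run:
```python
from h import *
go(.45,.1585,.0155,91.2)
c=get_calibration('wrist');im=capture('wrist');cv2.imwrite('pics/w24.png',im[:,:,::-1])
for b in blobs(mask(im,'red')): print(b[:3],onz(c,b[1],.063))
```

```text
t 44.65 pos [0.449  0.1585 0.1704] op 87.0 F [0.3 0.3 0.5] phi 91.31
lin [0.1, 1.4, 154.9] rot [-0.16, 0.03, 0.11]
(1680, [282.84, 202.0], [259, 177, 48, 49]) [0.4498025  0.16058407 0.063     ]
```

View pics/w24.png

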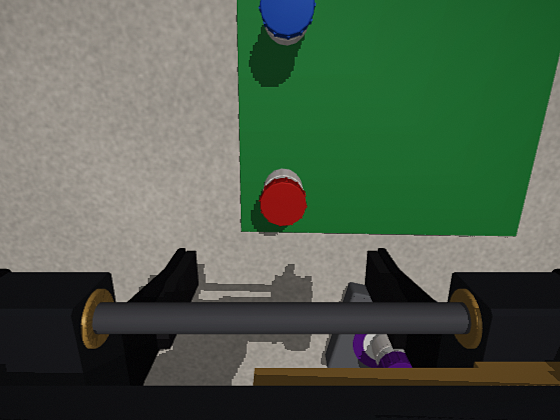

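Red lid at (283,202) → (0.450,0.160). Grasp.

Call:
play_rows --fingers '[0,0,0,0,150,255,255,255,255,255,255,255,255,255]' --linear '[[1,1,45],[1,1,95],[1,1,135],[1,1,153],[1,1,155],[1,1,155],[1,1,155],[1,1,155],[1,1,155],[1,1,155],[1,1,155],[1,1,155],[1,1,155],[1,1,155]]' --rot '[[0,0,0],[0,0,0],[0,0,0],[0,0,0],[0,0,0],[0,0,0],[0,0,0],[0,0,0],[0,0,0],[0,0,0],[0,0,0],[0,0,0],[0,0,0],[0,0,0]]'

```text
time_s: 46.1
position: [0.4509, 0.1598, 0.0169]
tcp_rot: [[-0.02, 1.0, 0.0], [1.0, 0.02, 0.0], [0.0, 0.0, -1.0]]
force: [-1.1, 0.8, 5.8]
opening: 0.426
```

Call:
play_rows --fingers '[255,255,255,255,255,255]' --linear '[[0,0,0],[0,0,-10],[0,0,-50],[0,0,-100],[0,0,-150],[0,0,-155]]' --rot '[[0,0,0],[0,0,0],[0,0,0],[0,0,0],[0,0,0],[0,0,0]]'

```text
time_s: 46.7
position: [0.4546, 0.1603, 0.1772]
tcp_rot: [[-0.021, 1.0, 0.013], [1.0, 0.021, 0.001], [0.001, 0.013, -1.0]]
force: [0.1, -0.1, -0.8]
opening: 0.423
```

Run:
```python
from h import *
go(.484,-.2195,.17,91.2)
im=capture('wrist');cv2.imwrite('pics/w25.png',im[:,:,::-1])
```

```text
t 46.7 pos [0.4546 0.1603 0.1772] op 36.8 F [ 0.1 -0.1 -0.8] phi 91.19
lin [-380.3, 21.4, 7.1] rot [0.72, -0.07, -0.01]
```

View pics/w25.png

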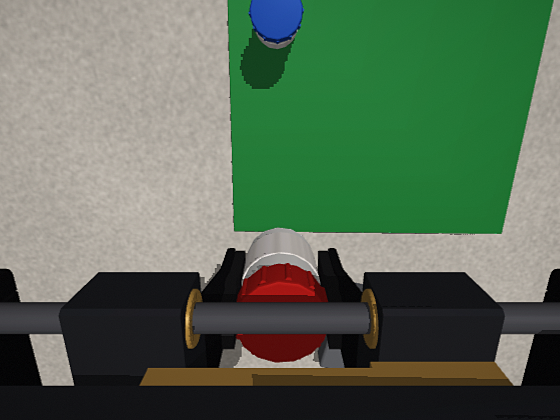

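Call:
play_rows --fingers '[255,255,255,255,255,255,255,255,255,255,255,255,255,255,255]' --linear '[[-30,2,0],[-75,5,5],[-120,8,5],[-165,11,5],[-210,14,5],[-255,17,5],[-300,20,5],[-340,23,5],[-365,25,5],[-378,25,5],[-380,25,10],[-380,25,40],[-380,25,65],[-380,25,72],[-380,25,72]]' --rot '[[0,0,0],[0,0,0],[0,0,0],[0,0,0],[0,0,0],[0,0,0],[0,0,0],[0,0,0],[0,0,0],[0,0,0],[0,0,0],[0,0,0],[0,0,0],[0,0,0],[0,0,0]]'

```text
time_s: 48.25
position: [0.4823, -0.2175, 0.0981]
tcp_rot: [[-0.022, 1.0, -0.004], [1.0, 0.022, 0.003], [0.003, -0.004, -1.0]]
force: [0.4, 0.5, -0.6]
opening: 0.426
```

Call:
play_rows --fingers '[255,255]' --linear '[[0,0,0],[0,0,0]]' --rot '[[0,0,0],[0,0,0]]'

```text
time_s: 48.45
position: [0.4844, -0.2198, 0.1007]
tcp_rot: [[-0.021, 1.0, 0.002], [1.0, 0.021, -0.001], [-0.001, 0.002, -1.0]]
force: [-0.4, 0.2, -0.8]
opening: 0.427
```

Run:
```python
from h import *
go(.484,-.2195,.0779,91.2)
im=capture('wrist');cv2.imwrite('pics/w26.png',im[:,:,::-1])
```

```text
t 48.45 pos [ 0.4844 -0.2198  0.1007] op 37.1 F [-0.4  0.2 -0.8] phi 91.2
lin [0.3, -0.4, 22.8] rot [0.1, 0.07, 0.0]
```

View pics/w26.png

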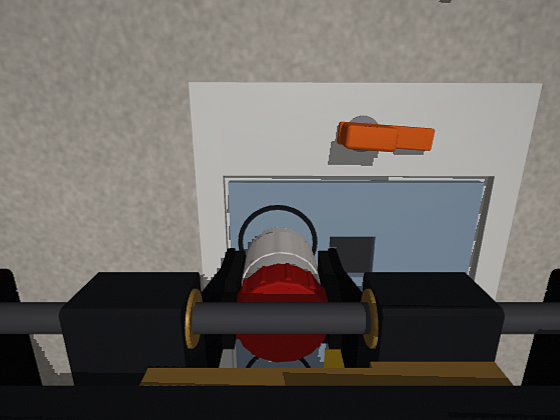

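The jar is over its ring (ring arc around 278,230). Lower and release.

Call:
play_rows --fingers '[255,255,255,255,255,255]' --linear '[[0,0,8],[0,0,15],[0,0,19],[0,0,21],[0,0,22],[0,0,22]]' --rot '[[0,0,0],[0,0,0],[0,0,0],[0,0,0],[0,0,0],[0,0,0]]'

```text
time_s: 49.1
position: [0.4831, -0.2195, 0.0779]
tcp_rot: [[-0.02, 1.0, -0.001], [1.0, 0.02, 0.001], [0.001, -0.001, -1.0]]
force: [-1.9, 0.6, 3.9]
opening: 0.424
```

Call:
play_rows --fingers '[0,0,0,0,0,0,0,0,0]' --linear '[[0,0,0],[0,0,0],[0,0,0],[0,0,-1],[0,0,-10],[0,0,-50],[0,0,-90],[0,0,-95],[0,0,-95]]' --rot '[[0,0,0],[0,0,0],[0,0,0],[0,0,0],[0,0,0],[0,0,0],[0,0,0],[0,0,0],[0,0,0]]'

```text
time_s: 50.0
position: [0.4845, -0.2203, 0.1745]
tcp_rot: [[-0.02, 1.0, 0.004], [1.0, 0.02, -0.003], [-0.003, 0.003, -1.0]]
force: [0.3, -0.6, -0.2]
opening: 0.997
```

Run:
```python
from h import *
go(.449,.30,.172,91.2)
c=get_calibration('wrist');im=capture('wrist');cv2.imwrite('pics/w27.png',im[:,:,::-1])
for b in blobs(mask(im,'red')): print(b[:3],onz(c,b[1],.124))
```

```text
t 50.0 pos [ 0.4845 -0.2203  0.1745] op 86.8 F [ 0.3 -0.6 -0.2] phi 91.17
lin [520.9, -24.9, 1.0] rot [0.2, 0.15, -0.03]
(2381, [277.5, 228.79], [248, 200, 59, 57]) [ 0.48199385 -0.21929662  0.124     ]
```

View pics/w27.png

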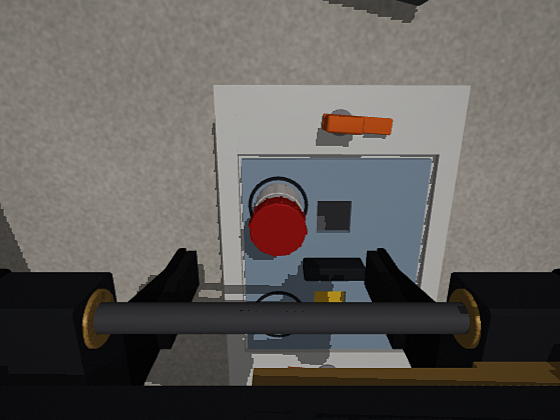

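Red stands upright at (278,229) → (0.4820,−0.2193), against (0.4819,−0.2187) at the start. Now blue.

Call:
play_rows --fingers '[0,0,0,0,0,0,0,0,0,0,0,0,0,0]' --linear '[[30,-2,0],[75,-4,0],[120,-6,0],[165,-8,0],[210,-10,0],[255,-12,0],[300,-14,0],[345,-16,0],[390,-19,0],[435,-21,0],[480,-24,0],[510,-25,0],[520,-25,0],[520,-25,0]]' --rot '[[0,0,0],[0,0,0],[0,0,0],[0,0,0],[0,0,0],[0,0,0],[0,0,0],[0,0,0],[0,0,0],[0,0,0],[0,0,0],[0,0,0],[0,0,0],[0,0,0]]'

```text
time_s: 51.45
position: [0.4469, 0.3002, 0.1711]
tcp_rot: [[-0.023, 1.0, -0.003], [1.0, 0.023, -0.001], [-0.001, -0.003, -1.0]]
force: [-0.6, -0.6, 0.6]
opening: 1.002
```

Run:
```python
from h import *
go(.4495,.30,.0155,91.2)
c=get_calibration('wrist');im=capture('wrist');cv2.imwrite('pics/w28.png',im[:,:,::-1])
for b in blobs(mask(im,'blue')): print(b[:3],onz(c,b[1],.063))
```

```text
t 51.45 pos [0.4469 0.3002 0.1711] op 87.2 F [-0.6 -0.6  0.6] phi 91.31
lin [-0.0, 3.0, 155.6] rot [-0.15, 0.07, 0.11]
(1612, [284.68, 201.27], [261, 177, 48, 48]) [0.44920499 0.3026255  0.063     ]
```

View pics/w28.png

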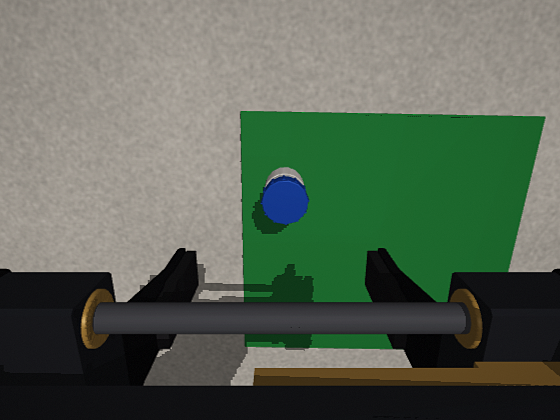

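Blue lid at (285,201) → (0.449,0.302). Grasp.

Call:
play_rows --fingers '[0,0,0,0,150,255,255,255,255,255,255,255,255,255]' --linear '[[1,2,45],[1,2,95],[1,2,135],[1,2,153],[1,2,155],[1,2,155],[1,2,155],[1,2,155],[1,2,155],[1,2,155],[1,2,155],[1,2,155],[1,2,155],[1,2,155]]' --rot '[[0,0,0],[0,0,0],[0,0,0],[0,0,0],[0,0,0],[0,0,0],[0,0,0],[0,0,0],[0,0,0],[0,0,0],[0,0,0],[0,0,0],[0,0,0],[0,0,0]]'

```text
time_s: 52.9
position: [0.4501, 0.3009, 0.0179]
tcp_rot: [[-0.021, 1.0, 0.0], [1.0, 0.021, 0.0], [0.0, 0.0, -1.0]]
force: [-1.1, -0.7, 4.3]
opening: 0.423
```

Call:
play_rows --fingers '[255,255,255,255,255,255,255,255]' --linear '[[0,0,0],[0,0,-10],[0,0,-50],[0,0,-100],[0,0,-145],[0,0,-165],[0,0,-165],[0,0,-165]]' --rot '[[0,0,0],[0,0,0],[0,0,0],[0,0,0],[0,0,0],[0,0,0],[0,0,0],[0,0,0]]'

```text
time_s: 53.7
position: [0.4495, 0.3005, 0.1824]
tcp_rot: [[-0.02, 1.0, -0.0], [1.0, 0.02, -0.0], [-0.0, -0.0, -1.0]]
force: [0.2, 0.2, -1.0]
opening: 0.426
```

Run:
```python
from h import *
go(.486,-.3225,.18,91.2)
```

```text
t 53.7 pos [0.4495 0.3005 0.1824] op 37.1 F [ 0.2  0.2 -1. ] phi 91.17
lin [-623.6, 23.8, 2.5] rot [-0.02, 0.01, -0.03]
```

Call:
play_rows --fingers '[255,255,255,255,255,255,255,255,255,255,255,255,255,255,255,255,255,255]' --linear '[[-30,1,0],[-75,3,0],[-120,5,0],[-165,7,0],[-210,9,0],[-255,11,0],[-300,12,0],[-345,14,0],[-390,16,0],[-435,17,0],[-480,18,0],[-525,20,0],[-570,21,0],[-605,22,0],[-622,22,0],[-627,22,0],[-627,22,0],[-627,22,0]]' --rot '[[0,0,0],[0,0,0],[0,0,0],[0,0,0],[0,0,0],[0,0,0],[0,0,0],[0,0,0],[0,0,0],[0,0,0],[0,0,0],[0,0,0],[0,0,0],[0,0,0],[0,0,0],[0,0,0],[0,0,0],[0,0,0]]'

```text
time_s: 55.5
position: [0.4842, -0.3234, 0.1818]
tcp_rot: [[-0.022, 1.0, -0.002], [1.0, 0.022, 0.003], [0.003, -0.002, -1.0]]
force: [0.0, -0.1, -0.4]
opening: 0.423
```

Call:
play_rows --fingers '[255,255,255,255,255]' --linear '[[0,0,30],[0,0,65],[0,0,80],[0,0,80],[0,0,80]]' --rot '[[0,0,0],[0,0,0],[0,0,0],[0,0,0],[0,0,0]]'

```text
time_s: 56.0
position: [0.4851, -0.3245, 0.1029]
tcp_rot: [[-0.022, 1.0, -0.0], [1.0, 0.022, 0.0], [0.0, -0.0, -1.0]]
force: [0.8, -0.5, -0.6]
opening: 0.419
```

Run:
```python
from h import *
go(.4848,-.3255,.0789,91.2)
im=capture('wrist');cv2.imwrite('pics/w29.png',im[:,:,::-1])
```

```text
t 56.0 pos [ 0.4851 -0.3245  0.1029] op 36.5 F [ 0.8 -0.5 -0.6] phi 91.26
lin [-1.0, -0.3, 24.0] rot [-0.01, -0.02, 0.06]
```

View pics/w29.png

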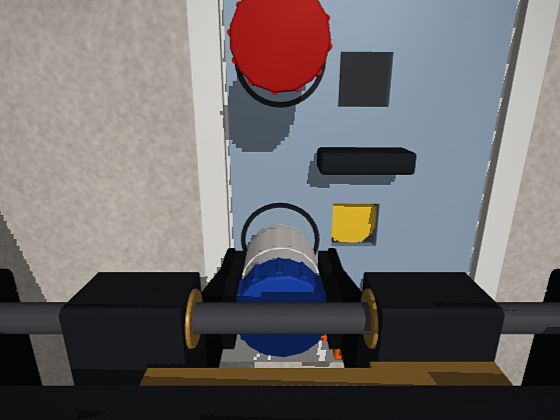

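Blue is over its ring (arc at 280,230) with red clear. Lower.

Call:
play_rows --fingers '[255,255,255,255,255,255]' --linear '[[-1,0,8],[-1,0,15],[-1,0,20],[-1,0,22],[-1,0,24],[-1,0,24]]' --rot '[[0,0,0],[0,0,0],[0,0,0],[0,0,0],[0,0,0],[0,0,0]]'

```text
time_s: 56.65
position: [0.4846, -0.3269, 0.079]
tcp_rot: [[-0.02, 1.0, -0.0], [1.0, 0.02, -0.0], [-0.0, -0.0, -1.0]]
force: [-1.1, 0.6, 2.4]
opening: 0.425
```

Call:
play_rows --fingers '[0,0,0,0,0,0,0,0,0,0,0]' --linear '[[0,0,0],[0,0,0],[0,0,0],[0,0,-1],[0,0,-10],[0,0,-50],[0,0,-90],[0,0,-110],[0,0,-110],[0,0,-110],[0,0,-110]]' --rot '[[0,0,0],[0,0,0],[0,0,0],[0,0,0],[0,0,0],[0,0,0],[0,0,0],[0,0,0],[0,0,0],[0,0,0],[0,0,0]]'

```text
time_s: 57.75
position: [0.4839, -0.3259, 0.1873]
tcp_rot: [[-0.02, 1.0, -0.002], [1.0, 0.02, 0.002], [0.002, -0.002, -1.0]]
force: [-0.7, 0.3, -0.3]
opening: 1.0
```

Run:
```python
from h import *
go(.40,-.45,.25,91.2)
c=get_calibration('wrist');im=capture('wrist');cv2.imwrite('pics/w30.png',im[:,:,::-1])
for b in blobs(mask(im,'blue')): print(b[:3],onz(c,b[1],.124))
```

```text
t 57.75 pos [ 0.4839 -0.3259  0.1873] op 87.0 F [-0.7  0.3 -0.3] phi 91.16
lin [-122.2, -86.6, -62.7] rot [-0.11, -0.12, -0.04]
(2128, [281.29, 222.44], [253, 196, 57, 53]) [ 0.48367374 -0.32498498  0.124     ]
```

View pics/w30.png

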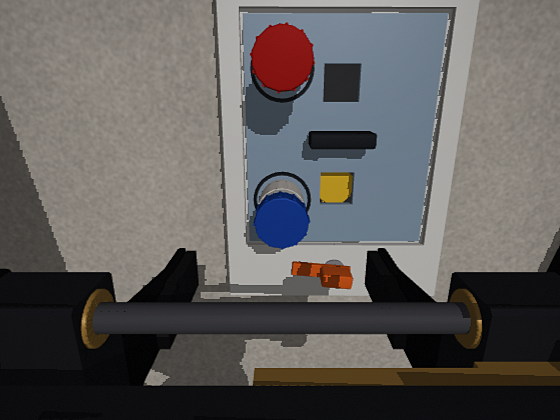

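Blue is back at (0.4837,−0.3250), against (0.4834,−0.3241) at the start. Retreat to clear the view for a final check.

Call:
play_rows --fingers '[0,0,0,0,0,0,0,0]' --linear '[[0,0,-40],[-30,-20,-60],[-70,-50,-60],[-110,-80,-60],[-140,-100,-60],[-160,-110,-60],[-160,-110,-60],[-160,-110,-60]]' --rot '[[0,0,0],[0,0,0],[0,0,0],[0,0,0],[0,0,0],[0,0,0],[0,0,0],[0,0,0]]'

```text
time_s: 58.6
position: [0.3782, -0.488, 0.2474]
tcp_rot: [[-0.02, 1.0, -0.0], [1.0, 0.02, 0.003], [0.003, -0.0, -1.0]]
force: [0.4, 0.1, 0.0]
opening: 1.004
```

Run:
```python
from h import *
a=cv2.imread('pics/top0.png')[:,:,::-1].copy();c=get_calibration('top');im=capture('top');cv2.imwrite('pics/t9.png',im[:,:,::-1])
for k,z in(('red',.124),('blue',.124),('yellow',.06),('purple',.06)):
  for i,n in((a,'start'),(im,'now')):
    for b in blobs(mask(i,k),60): print(k,n,b[:3],onz(c,b[1],z)[:2].round(4))
m=mask(im,'panel');m=cv2.morphologyEx(m,cv2.MORPH_CLOSE,np.ones((9,9)));k=max(cv2.findContours(m,0,1)[0],key=cv2.contourArea)
print(cv2.minAreaRect(np.array([onz(c,p[0],.064)[:2]*1000 for p in k],np.float32)))
im=capture('scene');cv2.imwrite('pics/s9.png',cv2.resize(im[150:330,60:330,::-1],None,fx=2.9,fy=2.9))
```

```text
red start (240, [389.43, 231.99], [381, 224, 18, 17]) [ 0.4825 -0.2183]
red now (241, [389.66, 231.96], [381, 224, 18, 17]) [ 0.4825 -0.2188]
blue start (251, [440.78, 230.62], [432, 222, 18, 18]) [ 0.4844 -0.3232]
blue now (258, [441.17, 230.46], [432, 222, 19, 18]) [ 0.4847 -0.324 ]
yellow start (125, [427.1, 211.06], [422, 205, 12, 12]) [ 0.5317 -0.3151]
yellow now (134, [427.19, 211.51], [422, 206, 12, 12]) [ 0.5307 -0.3153]
purple start (308, [283.72, 200.66], [269, 186, 30, 30]) [ 0.557  -0.0035]
purple start (113, [388.85, 212.32], [384, 207, 11, 11]) [ 0.5296 -0.2318]
purple now (490, [283.56, 199.21], [269, 186, 30, 30]) [ 0.5602 -0.0032]
((529.9574584960938, -272.8847961425781), (149.93359375, 181.29515075683594), 1.2423710823059082)
```

View pics/t9.png

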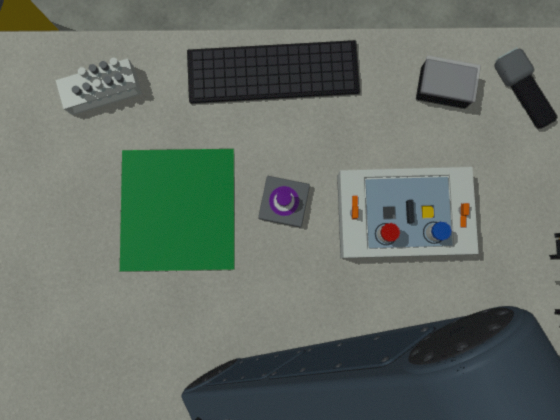

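View pics/s9.png

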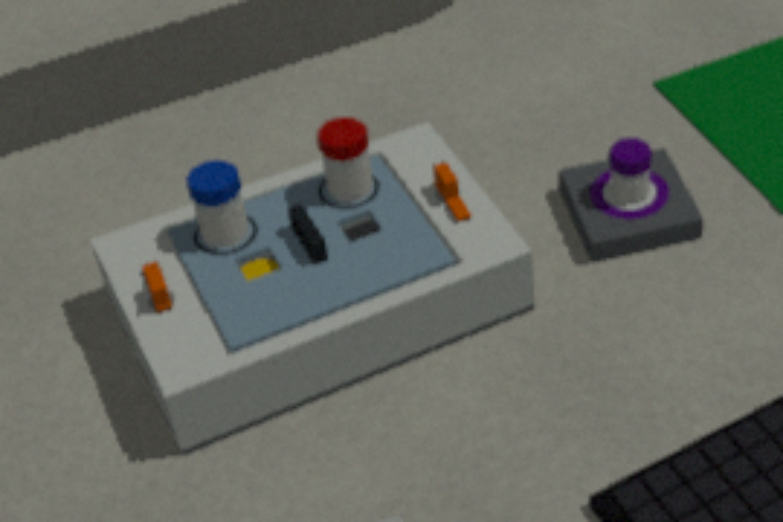

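Everything is in place: the panel is flush, the jars are within about 1 mm of their starts, the purple cup is on the ring, yellow is unmoved and the arm is clear. Handing in.

```bash
python3 -c "
from rig import bot
print(bot.hand_in())"
```

```text
the job is handed in; nothing more can be done
None
```

I did every step in the order you gave and handed the job in at about 59 s of the 144 s allowed. The hand-in itself reports no verdict.

**What I did:** I stood both jars on the mat, turned both buttons aside, and laid the panel on the mat. I then stood the purple-capped cup on the reader ring, put the panel back in the box, and returned each jar to its own ring.

**Last checks**, from the top and scene pictures with the arm clear:
- **Jars:** both are upright, about 0.5 mm (red) and 0.9 mm (blue) from their starting places.
- **Panel:** it lies flush in the recess, about 1.4 mm from where it lay at the start, and its angle is unchanged.
- **Purple-capped cup:** it is upright in the ring. I judged it centred to about 1–2 mm by comparing cap and ring in the picture, not by a direct measurement.
- **Yellow-capped cup:** it appears unmoved, within about 1 mm as seen through the window.
- **Buttons:** both are aside and clear of the panel. I stopped them just short of the end stop, roughly 1.45–1.5 rad by my estimate.

None of these checks failed. One disagreement is that the wrist camera reads x about 1–2 mm lower than the top camera.

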